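# Shut down and lock the vibrating table, nest its cups and cover them

## Robot

A 6-joint arm with a two-finger parallel gripper is mounted at the origin on a cart in front of the work surface, level with it; the furniture and walls round the work are solid. World frame = base frame: x ahead of the robot, y to its left, z up, the work surface at z = 0. Lengths are in m, angles in degrees, forces in N, time in s.
With the tool pointing down it reaches from about 0.375 to 0.9 m from the base axis. Payload 3.1 kg.
Tool frame: the origin (TCP) lies between the finger pads; the fingertips stand 14 mm ahead of it and the grasp point (between the pads) lies 5 mm behind it; z points along the fingers, y is the line along which they close (so a half turn about z gives the same grasp; the last joint's range is limited). The gripper opens to 85 mm and grips with 20 to 120 N. Pads are 22 mm wide; open, the fingers measure 114 mm over their backs; the gripper's body (76 mm by 85 mm) begins 54 mm behind the grasp point. The pads swing forward as they close: fully open they stand 13 mm farther back than shut.
Start: joints at [58.356, 30.224, 82.088, -0, 67.689, -10.227], TCP at [0.228, 0.582, 0.245] pointing down, gripper open.
Joint ranges: [-176.69, 176.69], [-43.24, 126.21], [12.49, 139.97], [-82, 262], [0, 151.66], [-163.58, 163.58]. Speed limits (degrees/s): [159.86, 159.86, 180, 180, 180, 180].

## Interface

Orientations are given as a 3x3 rotation matrix whose columns are the frame's x, y, z axes.
In Python, from rig import readout, snapshot, robot gives the robot as it stands.
- The arm moves only by the tool move_arm, never from a script. Its arguments are lists of equal length, an entry for each row: "dp": the shift along the tool's x, y, z normalised to -1 to 1, where 1 is 0.25 m, a list of three; "dr": the turn, a rotation vector about the tool's x, y, z normalised to -1 to 1, where 1 is 2 rad, a list of three; "grip": the closure, from -1 (fully open) to 1 (shut), so that 0 is half open. A call has 1 to 20 rows; each row is the pose to reach, as a shift and turn from the pose commanded when the call began, along the tool's axes at that moment; what a row does not reach only later rows make up. A row lasts 1/12 s, in which the tool goes at most 41.7 mm and 7.16 degrees, less where a joint would pass 70% of its speed; a pose out of reach is approached as far as the arm can. A call with a number of a shift or a turn outside -1 to 1 is refused whole. A call with a gripper value outside its range is refused whole. The fingers move at their own pace and stop on an object; the grip force is fixed at half the most. Time passes only in rows, so rows that repeat a pose let the fingers close. It gives the time, the measured TCP pose, the force, the opening and the grip force at its end, in the units of the state.
- readout.read_state(): the state, without advancing time (a new reading comes with each control period).
- snapshot(name): name is "scene" or "top" or "wrist"; returns a dict with "img" (420x560x3 uint8, red, green, blue), "fx", "fy", "cx", "cy" (pixels), "view" (4x4, takes a point from world to camera coordinates). Camera axes: x right, y up, looking along -z (the intrinsics and any distortion apply to the point x, -y, -z); pixel columns grow to the right and rows downward; lengths in m; the calibration is good to about 2 mm. A picture is of the moment at which its call begins. There is no depth.
- robot.finish_job(): hands the job in; it is judged then, once.
The state is a dict: "time": time; "qpos": joint angles; "qvel": joint speeds; "effort": joint torques, N m; "eef_pos": TCP position; "eef_rot": TCP orientation; "ft_force": force on the tool from outside, world axes, zero at the start; "torque": the same for the moment, N m; "opening": finger opening in m; "grasp_force": force on a finger pad.
Only numpy, scipy, OpenCV 4.12 (cv2) and the standard library are available. Lean on these libraries where they do the work, as an engineer would, in place of code of your own. Each camera call takes 0.05 s, during which the arm holds its last target. There are 200 camera calls.

## Task

The vibrating table is finished with for the day, and its mixing cups are empty and clean. Turn the table's red isolator handle fully to off (counter-clockwise from above, to its stop) and lock it so that nobody can start it: move the yellow-headed locking pin from its parking hole down through the eye of the handle into the hole below, fully home. Only then handle the steel cups: nest every cup that is on the table into the one that stands on the round wooden stand, so that all form one straight, upright stack with each cup fully home, close the top cup with the steel lid to keep the dust out, and leave the paint bottle and the squeeze bottle beside the work alone.

Things in the scene. Friction and masses are not known exactly. Their poses are not given: they have to be found in the camera images.
- vibrator: Fixed grey bench vibrating table, 200 x 369 mm, slightly turned. Origin under its centre on the desk; x points away from the robot, y left. Right: plate with black rubber top at z = 62 mm (180 x 246 mm, centred at y = -52.5 mm; lip up to 69 mm). Left: dark control block (200 x 105 mm, centred at y = 132.5 mm, top z = 72 mm) with isolator handle, lock hole and parking hole.
- isolator (a joint): Angle of the red isolator handle about the vertical axis through handle_grip, rad. 0 = off: hard stop, arm along the table's -x, its eye over the lock hole. 1.45 = on: hard stop, arm along the table's +y. Starts near on; turning to off is counter-clockwise from above. No spring: it stays where it is left (friction about 0.08 N m).
- handle_grip (a point): On the isolator's axis, in the grip bar, 24 mm above the control block's top; turns with the handle. Its -x axis points along the arm to the eye. Grip bar: 14 mm wide (along y), 46 mm long (along x), from 10 to 34.5 mm above the block's top, on a hub of 42 mm diameter.
- handle_eye (a point): Centre of the eye (hole of 9.5 mm diameter, chamfered) at the end of the handle's flat tab, on the tab's top face; turns with the handle. 38 mm from the axis; the tab is 6 mm thick, 21 mm wide, its top 10 mm above the block's top.
- lock_hole (a point): Mouth of the lock hole in the control block's top: 9.5 mm diameter, 45 mm deep, vertical. The eye stands right above it when the handle is off.
- park_hole (a point): Mouth of the parking hole in the control block's top, alike (9.5 mm diameter, 45 mm deep), 130 mm from the lock hole, where the locking pin stands at the start.
- lock_pin: Loose locking pin, 65 mm, 0.05 kg. Origin at the tip, z up. Steel shank 7 mm diameter, last 8 mm conical; collar 18 mm diameter at 36 to 39 mm; above it a yellow, black-ringed round grip, 14 mm diameter, up to 65 mm. Parked, the collar rests on the block, tip 36 mm below the hole's mouth; home through the eye, the collar rests on the tab, tip 26 mm below the lock hole's mouth.
- stand: Fixed round stand of dark wood on the desk, 110 mm diameter, 18 mm high, with a recess 49 mm wide whose floor is at z = 8 mm. Origin under its centre.
- cup_0: Lowest steel cup, always there, upright in the stand's recess. All cups alike: 0.05 kg, 46 mm high, open at the top, origin at the underside's centre, z up; outside 42 mm diameter at the foot, 51 at z = 23 mm, then a shoulder to a straight collar of 58 mm from z = 26 mm to the rim; mouth 54.8 mm. A nested cup's shoulder rests on the rim below, each about 21.5 mm above the last.
- cup_1: Steel mixing cup like cup_0, upright on the rubber of the vibrating table at the start (absent in some runs). Its 58 mm collar can be gripped across from above.
- cup_2: Steel mixing cup like cup_0, upright on the rubber of the vibrating table at the start (absent in some runs). Its 58 mm collar can be gripped across from above.
- cup_3: Steel mixing cup like cup_0, upright on the rubber of the vibrating table at the start (absent in some runs). Its 58 mm collar can be gripped across from above.
- cup_4: Steel mixing cup like cup_0, upright on the rubber of the vibrating table at the start (absent in some runs). Its 58 mm collar can be gripped across from above.
- cup_5: Steel mixing cup like cup_0, upright on the rubber of the vibrating table at the start (absent in some runs). Its 58 mm collar can be gripped across from above.
- lid: Loose round steel dust lid for a cup, 0.05 kg, on the desk at the left. Origin at the centre of its underside, z up: a plug of 49 mm diameter, bevelled below, up to z = 6 mm, a flange of 58 mm diameter from 6 to 9 mm, and a black knob of 16 mm diameter up to 27 mm. On a cup the flange rests on the rim and the plug goes 6 mm into the mouth.
- paint_pot: Loose small paint bottle with dark grey paint and a white cap, 31 mm diameter, 66 mm high, origin under its centre: a bystander, leave alone.
- resin_bottle: Loose white squeeze bottle with a black collar and pointed nozzle, 41 mm diameter, 146 mm high, origin under its centre: a bystander, leave alone.
There are look-alikes about, which are no part of the job. Leave any pink look-alike of the lid alone.

How it is judged (in metres and radians):
On the way, in this order (a step that is already met when the one before it is completed fails the run):
1. the isolator handle is turned fully to off (value of joint isolator below 0.08 rad), for 0.2 s.
2. the locking pin is home through the handle's eye in the lock hole (value of joint isolator below 0.08 rad and horizontal distance between lock_pin and lock_hole below 0.004 m and z of lock_pin in the frame of lock_hole below -0.021 m and angle between lock_pin's own z axis and vertical below 0.12 rad), for 0.2 s.
At the end, for the whole second after the job is handed in: Handle within 0.08 rad of off, pin in the lock hole (tip at least 21 mm below its mouth); every cup present in one stack on the stand: within 8 mm of the stand's axis, upright within 0.08 rad, each fully home (heights within 5 mm of the nested levels), the lid home on the top cup, all at rest (all of step 2 and horizontal distance between each of cup_1, cup_2, cup_3, cup_4, cup_5, cup_0, lid and stand below 0.008 m and angle between each of cup_1, cup_2, cup_3, cup_4, cup_5, cup_0, lid's own z axis and vertical below 0.08 rad and linear speed of each of cup_1, cup_2, cup_3, cup_4, cup_5, cup_0, lid below 0.02 m/s and (z of cup_1 in the frame of stand between 0.0244 and 0.0344 m or z of cup_1 in the frame of stand between 0.0458 and 0.0558 m or z of cup_1 in the frame of stand between 0.0672 and 0.0772 m or z of cup_1 in the frame of stand between 0.0886 and 0.0986 m or z of cup_1 in the frame of stand between 0.11 and 0.12 m) and (z of cup_2 in the frame of stand between 0.0244 and 0.0344 m or z of cup_2 in the frame of stand between 0.0458 and 0.0558 m or z of cup_2 in the frame of stand between 0.0672 and 0.0772 m or z of cup_2 in the frame of stand between 0.0886 and 0.0986 m or z of cup_2 in the frame of stand between 0.11 and 0.12 m) and (z of cup_3 in the frame of stand between 0.0244 and 0.0344 m or z of cup_3 in the frame of stand between 0.0458 and 0.0558 m or z of cup_3 in the frame of stand between 0.0672 and 0.0772 m or z of cup_3 in the frame of stand between 0.0886 and 0.0986 m or z of cup_3 in the frame of stand between 0.11 and 0.12 m) and (z of cup_4 in the frame of stand between 0.0244 and 0.0344 m or z of cup_4 in the frame of stand between 0.0458 and 0.0558 m or z of cup_4 in the frame of stand between 0.0672 and 0.0772 m or z of cup_4 in the frame of stand between 0.0886 and 0.0986 m or z of cup_4 in the frame of stand between 0.11 and 0.12 m) and (z of cup_5 in the frame of stand between 0.0244 and 0.0344 m or z of cup_5 in the frame of stand between 0.0458 and 0.0558 m or z of cup_5 in the frame of stand between 0.0672 and 0.0772 m or z of cup_5 in the frame of stand between 0.0886 and 0.0986 m or z of cup_5 in the frame of stand between 0.11 and 0.12 m) and z of cup_0 in the frame of stand between 0.003 and 0.013 m and (z of lid in the frame of stand between 0.1072 and 0.1172 m or z of lid in the frame of stand between 0.1286 and 0.1386 m or z of lid in the frame of stand between 0.15 and 0.16 m)); the robot touches nothing.
It fails at once if a cup is gripped or pushed by the fingers while the isolator is not locked off with the pin (contact force between any of cup_0, cup_1, cup_2, cup_3, cup_4, cup_5 and the fingers above 0.5 N and not (value of joint isolator below 0.08 rad and horizontal distance between lock_pin and lock_hole below 0.004 m and z of lock_pin in the frame of lock_hole below -0.021 m and angle between lock_pin's own z axis and vertical below 0.12 rad)).
It fails at once if the paint bottle or the squeeze bottle is displaced by more than 3 cm (distance of any of paint_pot, resin_bottle from where it was at the start of the episode above 0.03 m).
Of cup_1, cup_2, cup_3, cup_4, cup_5 only 3 to 5 are there at a start; the rules pass over those that are not, and their reading is None.
At some moment in a run one of cup_1, cup_2, cup_3, cup_4, cup_5 may be knocked a few centimetres aside while the robot is not near it.
It also fails if it takes over 208 s, if anything falls off the work surface, if the arm or the gripper's body presses on something with over 40 N, if the wrist force passes 120 N, or if a joint passes its speed limit or range.

## Working session

There is one attempt and no reset: what is moved stays moved. The work goes in short steps, Python scripts to look and compute and a tool call to move; the robot and the scene stay as the last step left them, time stands still between calls to the robot, and variables do not carry over. Pictures are saved under pics/ and viewed, at most 14 in all, crops included, and the job is handed in when it is done.

Besides the shell and the picture viewer there is one more tool, called after "Call:" as name(argument=value, ...), one argument or row to a line, values as JSON. move_arm: Moves the arm, as the interface text tells. Its arguments: {"type":"object","properties":{"dp":{"type":"array","items":{"type":"array","items":{"type":"number"}}},"dr":{"type":"array","items":{"type":"array","items":{"type":"number"}}},"grip":{"type":"array","items":{"type":"number"}}},"required":["dp","dr","grip"]}

```bash
ls; mkdir -p pics; cat > h.py <<'E'
import numpy as np, cv2
from rig import readout, snapshot, robot
def snap(cam,name):
    s=snapshot(cam); cv2.imwrite(f'pics/{name}.png',s['img'][:,:,::-1]); np.savez(f'pics/{name}.npz',**{k:s[k] for k in s}); return s
def load(name): return np.load(f'pics/{name}.npz')
def ray(s,u,v,z):
    V=np.array(s['view']); R=V[:3,:3]; o=-R.T@V[:3,3]
    d=R.T@np.array([(u-s['cx'])/s['fx'],-(v-s['cy'])/s['fy'],-1.]); return o+d*(z-o[2])/d[2]
def proj(s,p):
    V=np.array(s['view']); c=V[:3,:3]@np.array(p)+V[:3,3]
    return np.array([s['cx']+s['fx']*c[0]/-c[2], s['cy']-s['fy']*c[1]/-c[2]])
def st():
    s=readout.read_state(); print(s['time'],np.round(s['eef_pos'],4),'\n',np.round(s['eef_rot'],3).tolist(),np.round(s['qpos'],1),round(s['opening'],4),s['grasp_force'],np.round(s['ft_force'],1)); return s
def to(p,yaw=None):
    """dp/dr units for going to p (world), tool y axis at yaw deg (mod 180)"""
    s=readout.read_state(); R=np.array(s['eef_rot']); d=R.T@(np.array(p)-s['eef_pos'])/0.25
    r=0
    if yaw is not None:
        from scipy.spatial.transform import Rotation as T
        c=[]
        for k in(0,180):
            a=np.radians(yaw+k); y=np.array([np.cos(a),np.sin(a),0]); z=np.array([0,0,-1.]); D=np.c_[np.cross(y,z),y,z]
            c.append(T.from_matrix(R.T@D).as_rotvec()/2)
        print('dr options',[np.round(x,4).tolist() for x in c])
    print('dp',np.round(d,4).tolist())
E
cat > a.py <<'E'
from h import *
st()
for c in('scene','top','wrist'):
    s=snap(c,c+'0'); print(c,s['fx'],s['fy'],s['cx'],s['cy'],[k for k in s]); V=np.array(s['view']); print(np.round(V,3).tolist())
a=cv2.imread('pics/top0.png');cv2.imwrite('pics/top0b.png',cv2.resize(a,(800,600),interpolation=cv2.INTER_CUBIC))
E
python3 a.py
```

```text
pics
0.0 [0.2278 0.5812 0.2443] 
 [[-0.931, 0.365, -0.001], [0.365, 0.931, -0.002], [0.0, -0.002, -1.0]] [ 58.4  30.3  82.2  -0.   67.7 -10.2] 0.0853 0.0 [-0.1  0.3  0.1]
scene 378.9847958296581 378.9847958296581 278.6898628535357 207.99021899734004 ['img', 'fx', 'fy', 'cx', 'cy', 'view']
[[0.647, -0.762, 0.016, -0.39], [0.502, 0.441, 0.744, -0.327], [-0.574, -0.473, 0.668, -0.6], [0.0, 0.0, 0.0, 1.0]]
top 448.3249851324522 448.3249851324522 275.5832809803988 210.42466439801282 ['img', 'fx', 'fy', 'cx', 'cy', 'view']
[[0.023, -1.0, 0.005, -0.051], [0.989, 0.023, 0.147, -0.533], [-0.147, 0.001, 0.989, -1.171], [0.0, 0.0, 0.0, 1.0]]
wrist 366.9239818086478 366.9239818086478 277.0863846294795 218.30043785561207 ['img', 'fx', 'fy', 'cx', 'cy', 'view']
[[0.365, 0.931, -0.002, -0.626], [-0.892, 0.349, -0.287, 0.038], [-0.266, 0.106, 0.958, -0.379], [0.0, 0.0, 0.0, 1.0]]
```

View pics/top0b.png

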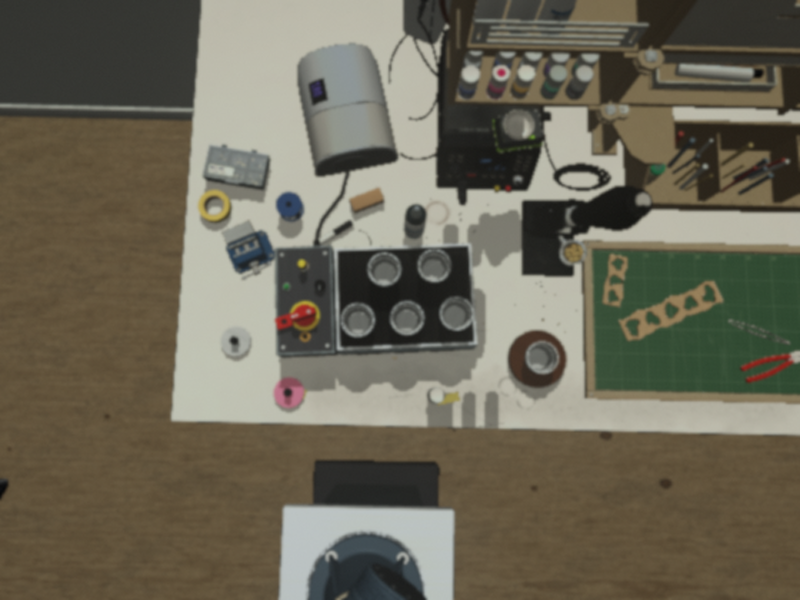

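View pics/scene0.png

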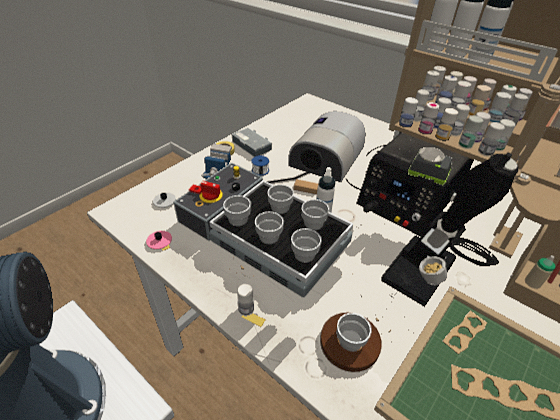

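The top view shows five cups on the plate, the handle at (304,316), the yellow pin at (301,264), the steel lid at (235,343), the pink decoy at (289,393) and the stand at (537,358), all in the enlarged 800x600 picture. The squeeze bottle stands behind the plate and the paint bottle in front of it.

```bash
python3 - <<'E'
from h import *
s=load('top0'); k=.7
for n,u,v,z in [('handle',304,316,.1),('tabend',280,323,.082),('pin',301,264,.101),('lid',235,343,.02),('stand',537,358,.018),('cup0rim',542,357,.054),
 ('c1',384,269,.108),('c2',434,265,.108),('c3',358,320,.108),('c4',407,317,.108),('c5',457,313,.108),('blockTL',277,248,.072),('blockBL',279,355,.072),('plateTR',468,247,.069),('plateBR',475,346,.069),('pot',437,396,.066),('bottle',415,215,.14)]:
    print(n,np.round(ray(s,u*k,v*k,z),3))
w=load('wrist0');V=w['view'];o=-V[:3,:3].T@V[:3,3]
r=readout.read_state();R=np.array(r['eef_rot']);print('cam in tool',R.T@(o-r['eef_pos']),'\n',np.round(R.T@V[:3,:3].T,3))
to([.40,.17,.30],None)
E
```

```text
handle [0.493 0.121 0.1  ]
tabend [0.482 0.166 0.082]
pin [0.588 0.13  0.101]
lid [0.448 0.261 0.02 ]
stand [ 0.433 -0.314  0.018]
cup0rim [ 0.433 -0.315  0.054]
c1 [ 0.581 -0.02   0.108]
c2 [ 0.59  -0.11   0.108]
c3 [0.487 0.024 0.108]
c4 [ 0.495 -0.063  0.108]
c5 [ 0.504 -0.152  0.108]
blockTL [0.623 0.18  0.072]
blockBL [0.424 0.167 0.072]
plateTR [ 0.634 -0.175  0.069]
plateBR [ 0.449 -0.189  0.069]
pot [ 0.357 -0.121  0.066]
bottle [ 0.673 -0.073  0.14 ]
cam in tool [ 0.07253928  0.00158635 -0.12847666] 
 [[ 0.     0.958  0.287]
 [ 1.    -0.     0.   ]
 [ 0.     0.287 -0.958]]
dp [-1.2417, -1.2809, -0.2202]
```

View pics/wrist0.png

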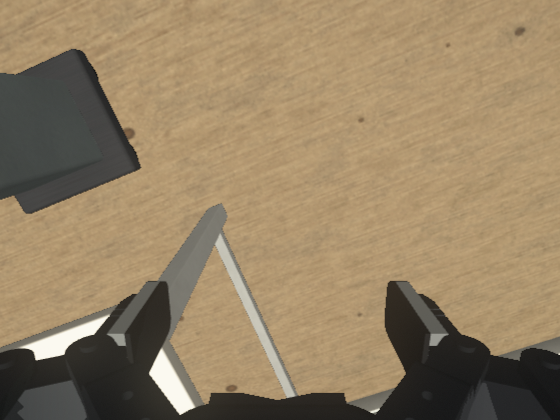

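The wrist view shows only floor and the cart; camera image up is tool +x. Setting out for a look above the control block.

```bash
python3 - <<'E'
from h import *
to([.364,.353,.245],94.5)
E
```

```text
dr options [[-0.0008, -0.0004, -0.2262], [-0.0005, 0.0011, 1.3446]]
dp [-0.8404, -0.6517, -0.0011]
```

Call:
move_arm(
  dp=[
    [-0.84,-0.65,0],
    [-0.84,-0.65,0],
    [-0.84,-0.65,0],
    [-0.84,-0.65,0],
    [-0.84,-0.65,0],
    [-0.84,-0.65,0],
    [-0.84,-0.65,0],
    [-0.84,-0.65,0],
  ],
  dr=[
    [0,0,-0.226],
    [0,0,-0.226],
    [0,0,-0.226],
    [0,0,-0.226],
    [0,0,-0.226],
    [0,0,-0.226],
    [0,0,-0.226],
    [0,0,-0.226],
  ],
  grip=[-1,-1,-1,-1,-1,-1,-1,-1],
)

```text
time: 0.82
eef_pos: [0.3663, 0.3504, 0.2452]
eef_rot: [[-0.997, -0.073, 0.0], [-0.073, 0.997, -0.002], [0.0, -0.002, -1.0]]
ft_force: [-1.0, 0.8, 0.2]
opening: 0.0854
grasp_force: 0.0
```

```bash
python3 - <<'E'
from h import *
st();to([.50,.125,.235],94.5)
E
```

```text
0.8167 [0.3663 0.3504 0.2452] 
 [[-0.997, -0.073, 0.0], [-0.073, 0.997, -0.002], [0.0, -0.002, -1.0]] [ 31.1  21.2  98.8  -0.1  60.1 -63. ] 0.0854 0.0 [-1.   0.8  0.2]
dr options [[-0.0008, -0.0, -0.0027], [-0.0001, 0.0013, 1.5681]]
dp [-0.4676, -0.9383, 0.0422]
```

Call:
move_arm(
  dp=[
    [-0.467,-0.938,0.04],
    [-0.467,-0.938,0.04],
    [-0.467,-0.938,0.04],
    [-0.467,-0.938,0.04],
    [-0.467,-0.938,0.04],
    [-0.467,-0.938,0.04],
    [-0.467,-0.938,0.04],
    [-0.467,-0.938,0.04],
    [-0.467,-0.938,0.04],
  ],
  dr=[
    [0,0,-0.0027],
    [0,0,-0.0027],
    [0,0,-0.0027],
    [0,0,-0.0027],
    [0,0,-0.0027],
    [0,0,-0.0027],
    [0,0,-0.0027],
    [0,0,-0.0027],
    [0,0,-0.0027],
  ],
  grip=[-1,-1,-1,-1,-1,-1,-1,-1,-1],
)

```text
time: 1.57
eef_pos: [0.4988, 0.1295, 0.235]
eef_rot: [[-0.997, -0.082, -0.001], [-0.082, 0.997, 0.001], [0.001, 0.001, -1.0]]
ft_force: [-0.9, -0.1, 0.2]
opening: 0.0851
grasp_force: 0.0
```

```bash
python3 - <<'E'
from h import *
st();s=snap('wrist','w1')
E
```

```text
1.5667 [0.4988 0.1295 0.235 ] 
 [[-0.997, -0.082, -0.001], [-0.082, 0.997, 0.001], [0.001, 0.001, -1.0]] [  2.1  22.6  98.3   0.1  59.1 -92.6] 0.0851 0.0 [-0.9 -0.1  0.2]
```

View pics/w1.png

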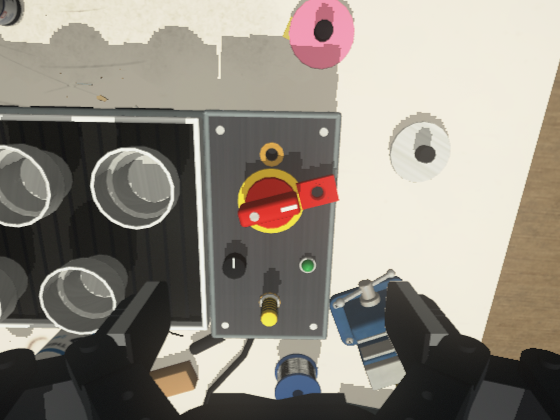

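The wrist view shows the lock hole at (271,154), the handle's hub at (270,202) with its eye at (317,192), the pin top at (269,319) and the lid's knob at (425,154).

```bash
python3 - <<'E'
from h import *
s=load('w1')
for n,u,v,z in [('lock',271.5,154,.072),('hub yellow',270,201,.076),('bar a',254,217,.1065),('bar b',303,207,.1065),('eye',317.5,192.5,.082),('pin top',269,319,.101),('pin collar',269.5,299,.075),('lid knob',425,154,.027),('lid flange',420,152,.009),
 ('c1rim',135,188,.108),('blkTR',340,114,.072),('blkBR',325,338,.072),('blkTL',206,113,.072),('blkBL',214,338,.072)]:
    print(n,np.round(ray(s,u,v,z),4))
E
python3 - <<'E'
import cv2
a=cv2.imread('pics/w1.png')[130:340,190:400]
cv2.imwrite('pics/w1c.png',cv2.resize(a,(600,600),interpolation=cv2.INTER_CUBIC))
E
```

```text
lock [0.4615 0.1235 0.072 ]
hub yellow [0.4986 0.1252 0.076 ]
bar a [0.504  0.1144 0.1065]
bar b [0.4936 0.1493 0.1065]
eye [0.4872 0.1618 0.082 ]
pin top [0.591  0.1319 0.101 ]
pin collar [0.5873 0.1316 0.075 ]
lid knob [0.4553 0.2625 0.027 ]
lid flange [0.4554 0.2648 0.009 ]
c1rim [0.4891 0.029  0.108 ]
blkTR [0.427  0.1733 0.072 ]
blkBR [0.6247 0.1855 0.072 ]
blkTL [0.4347 0.0712 0.072 ]
blkBL [0.633  0.0839 0.072 ]
```

View pics/w1c.png

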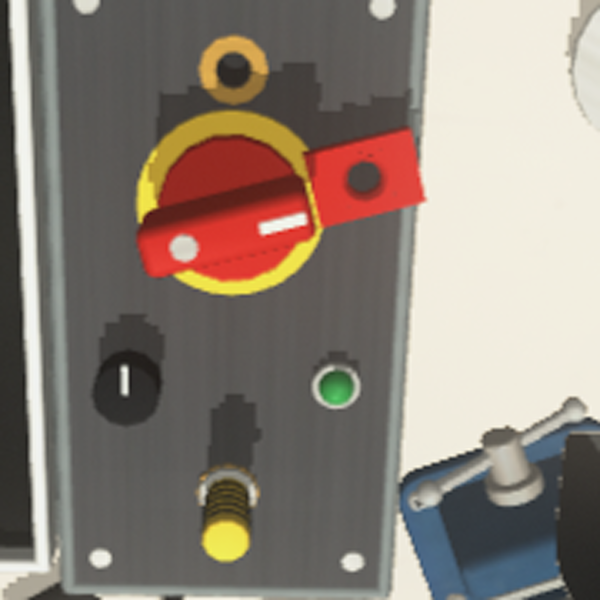

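```bash
python3 - <<'E'
from h import *
to([.499,.1253,.15],17.7)
E
```

```text
dr options [[-0.0002, -0.001, 0.6728], [0.001, -0.0002, -0.898]]
dp [-0.0025, -0.0203, 0.34]
```

Call:
move_arm(
  dp=[
    [0,-0.02,0.2],
    [0,-0.02,0.2],
    [0,-0.02,0.2],
    [0,-0.02,0.2],
    [0,-0.02,0.2],
    [0,-0.02,0.2],
    [0,-0.02,0.2],
    [0,-0.02,0.2],
    [0,-0.02,0.2],
    [0,-0.02,0.2],
    [0,-0.02,0.2],
    [0,-0.02,0.34],
    [0,-0.02,0.34],
    [0,-0.02,0.34],
    [0,-0.02,0.34],
  ],
  dr=[
    [0,0,0.673],
    [0,0,0.673],
    [0,0,0.673],
    [0,0,0.673],
    [0,0,0.673],
    [0,0,0.673],
    [0,0,0.673],
    [0,0,0.673],
    [0,0,0.673],
    [0,0,0.673],
    [0,0,0.673],
    [0,0,0.673],
    [0,0,0.673],
    [0,0,0.673],
    [0,0,0.673],
  ],
  grip=[0,0,0,0,0,0,0,0,0,0,0,0,0,0,0],
)

```text
time: 2.87
eef_pos: [0.4989, 0.1254, 0.1509]
eef_rot: [[-0.305, 0.952, -0.001], [0.952, 0.305, 0.0], [0.0, -0.0, -1.0]]
ft_force: [0.0, -0.3, 0.6]
opening: 0.043
grasp_force: 0.0
```

```bash
python3 - <<'E'
from h import *
st();to([.499,.1253,.104],17.7)
s=snap('wrist','w2')
print(proj(s,[.499,.1253,.1065]),proj(s,[.487,.162,.082]),proj(s,[.461,.123,.072]))
E
```

```text
2.8667 [0.4989 0.1254 0.1509] 
 [[-0.305, 0.952, -0.001], [0.952, 0.305, 0.0], [0.0, -0.0, -1.0]] [  1.6  29.9 103.    0.   47.1 -16.2] 0.043 0.0 [ 0.  -0.3  0.6]
dr options [[-0.0002, -0.0002, 0.0008], [0.0003, -0.0003, -1.57]]
dp [-0.0006, 0.0002, 0.1875]
[274.1602541  260.40378493] [274.02150259 176.76213189] [212.35814395 222.52618881]
```

View pics/w2.png

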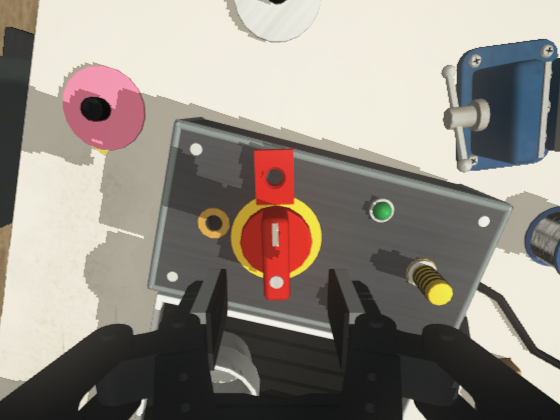

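The bar lies vertical at column 276 between the pads, and the eye (275,177) and lock hole (212,223) are where predicted. Descending, gripping and turning.

Call:
move_arm(
  dp=[
    [0,0,0.12],
    [0,0,0.187],
    [0,0,0.187],
    [0,0,0.187],
    [0,0,0.187],
    [0,0,0.187],
    [0,0,0.187],
    [0,0,0.187],
  ],
  dr=[
    [0,0,0],
    [0,0,0],
    [0,0,0],
    [0,0,0],
    [0,0,0],
    [0,0,0],
    [0,0,0],
    [0,0,0],
  ],
  grip=[0,0,0,0.5,1,1,1,1],
)

```text
time: 3.58
eef_pos: [0.4986, 0.124, 0.1052]
eef_rot: [[-0.304, 0.953, -0.001], [0.953, 0.304, -0.001], [-0.0, -0.001, -1.0]]
ft_force: [-3.2, -1.3, 5.5]
opening: 0.0122
grasp_force: 59.6
```

Call:
move_arm(
  dp=[
    [0,0,0],
    [0,0,0],
    [0,0,0],
    [0,0,0],
    [0,0,0],
    [0,0,0],
    [0,0,0],
    [0,0,0],
    [0,0,0],
    [0,0,0],
    [0,0,0],
    [0,0,0],
    [0,0,0],
    [0,0,0],
    [0,0,0],
    [0,0,0],
  ],
  dr=[
    [0,0,-0.05],
    [0,0,-0.1],
    [0,0,-0.15],
    [0,0,-0.2],
    [0,0,-0.25],
    [0,0,-0.3],
    [0,0,-0.35],
    [0,0,-0.4],
    [0,0,-0.45],
    [0,0,-0.5],
    [0,0,-0.55],
    [0,0,-0.6],
    [0,0,-0.64],
    [0,0,-0.67],
    [0,0,-0.685],
    [0,0,-0.685],
  ],
  grip=[1,1,1,1,1,1,1,1,1,1,1,1,1,1,1,1],
)

```text
time: 4.92
eef_pos: [0.4989, 0.1244, 0.1052]
eef_rot: [[-0.995, -0.103, -0.0], [-0.103, 0.995, 0.001], [0.0, 0.001, -1.0]]
ft_force: [-3.5, -0.1, 5.8]
opening: 0.0126
grasp_force: 60.7
```

```bash
python3 - <<'E'
from h import *
s=st();print(s['torque'])
E
```

```text
4.9167 [0.4989 0.1244 0.1052] 
 [[-0.995, -0.103, -0.0], [-0.103, 0.995, 0.001], [0.0, 0.001, -1.0]] [ 1.500e+00  3.450e+01  1.048e+02  1.000e-01  4.080e+01 -9.450e+01] 0.0126 60.66690802574158 [-3.5 -0.1  5.8]
[-0.14773573  0.57065689 -0.93553711]
```

Call:
move_arm(
  dp=[
    [0,0,0],
    [0,0,0],
    [0,0,0],
    [0,0,0],
    [0,0,-0.2],
    [0,0,-0.2],
    [0,0,-0.2],
    [0,0,-0.2],
  ],
  dr=[
    [0,0,0],
    [0,0,0],
    [0,0,0],
    [0,0,0],
    [0,0,0],
    [0,0,0],
    [0,0,0],
    [0,0,0],
  ],
  grip=[0,0,0,0,0,0,0,0],
)

```text
time: 5.58
eef_pos: [0.4999, 0.1243, 0.1541]
eef_rot: [[-0.994, -0.108, 0.002], [-0.108, 0.994, 0.0], [-0.002, -0.0, -1.0]]
ft_force: [-0.6, -0.8, -0.5]
opening: 0.0424
grasp_force: 0.0
```

```bash
python3 - <<'E'
from h import *
st()
s=snap('wrist','w3');cv2.imwrite('pics/w3c.png',cv2.resize(s['img'][90:380,190:400,::-1],None,fx=2,fy=2,interpolation=cv2.INTER_CUBIC))
for p in([.461,.123,.082],[.499,.1253,.076],[.591,.1319,.101]):print(proj(s,p))
E
```

```text
5.5833 [0.4999 0.1243 0.1541] 
 [[-0.994, -0.108, 0.002], [-0.108, 0.994, 0.0], [-0.002, -0.0, -1.0]] [  1.5  29.6 102.9  -0.   47.4 -94.7] 0.0424 0.0 [-0.6 -0.8 -0.5]
[280.21681137 170.76023377]
[276.91915798 232.67076498]
[271.32981695 390.96998881]
```

View pics/w3c.png

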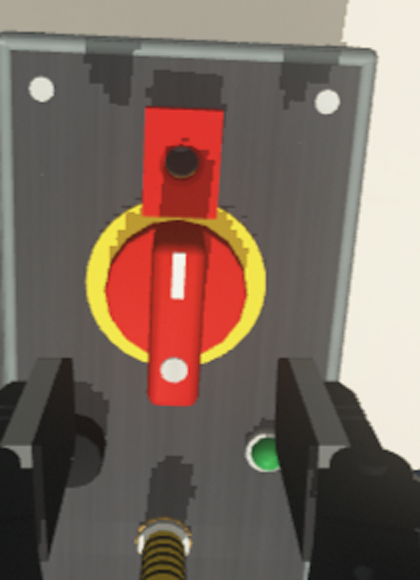

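The eye appears at full-image (281,170), right over the lock hole's predicted place (280,171), and the 0.94 N m torque before release confirms the stop. Next is the pin.

```bash
python3 - <<'E'
from h import *
s=load('w3');print(ray(s,281,170.5,.082));to([.588,.1313,.15],93.6);to([.588,.1313,.094])
E
```

```text
[0.46081075 0.12341177 0.082     ]
dr options [[-0.0, 0.0, 0.0225], [-0.0, -0.0, -1.5483]]
dp [-0.3563, -0.0103, 0.0137]
dp [-0.3563, -0.0103, 0.2377]
```

Call:
move_arm(
  dp=[
    [-0.356,-0.01,0.01],
    [-0.356,-0.01,0.01],
    [-0.356,-0.01,0.01],
    [-0.356,-0.01,0.01],
    [-0.356,-0.01,0.06],
    [-0.356,-0.01,0.12],
    [-0.356,-0.01,0.18],
    [-0.356,-0.01,0.237],
    [-0.356,-0.01,0.237],
    [-0.356,-0.01,0.237],
  ],
  dr=[
    [0,0,0.0225],
    [0,0,0.0225],
    [0,0,0.0225],
    [0,0,0.0225],
    [0,0,0.0225],
    [0,0,0.0225],
    [0,0,0.0225],
    [0,0,0.0225],
    [0,0,0.0225],
    [0,0,0.0225],
  ],
  grip=[0,0,0,0,0,0,0,0,0,0],
)

```text
time: 6.47
eef_pos: [0.5857, 0.1312, 0.0931]
eef_rot: [[-0.998, -0.063, -0.005], [-0.063, 0.998, -0.0], [0.005, 0.0, -1.0]]
ft_force: [-0.1, -0.8, 0.2]
opening: 0.0425
grasp_force: 0.0
```

Call:
move_arm(
  dp=[
    [0,0,0],
    [0,0,0],
    [0,0,0],
    [0,0,0],
    [0,0,0],
    [0,0,0],
  ],
  dr=[
    [0,0,0],
    [0,0,0],
    [0,0,0],
    [0,0,0],
    [0,0,0],
    [0,0,0],
  ],
  grip=[0.3,0.6,1,1,1,1],
)

```text
time: 6.97
eef_pos: [0.5887, 0.1313, 0.0954]
eef_rot: [[-0.998, -0.063, 0.001], [-0.063, 0.998, 0.0], [-0.001, -0.0, -1.0]]
ft_force: [-0.5, 0.6, 6.4]
opening: 0.0116
grasp_force: 58.7
```

```bash
python3 - <<'E'
from h import *
s=st()
E
```

```text
6.9667 [0.5887 0.1313 0.0954] 
 [[-0.998, -0.063, 0.001], [-0.063, 0.998, 0.0], [-0.001, -0.0, -1.0]] [  2.   40.   92.    0.   47.9 -91.6] 0.0116 58.68612885475159 [-0.5  0.6  6.4]
```

Call:
move_arm(
  dp=[
    [0,0,-0.05],
    [0,0,-0.12],
    [0,0,-0.2],
    [0,0,-0.28],
    [0,0,-0.34],
    [0,0,-0.34],
    [0,0,-0.34],
  ],
  dr=[
    [0,0,0],
    [0,0,0],
    [0,0,0],
    [0,0,0],
    [0,0,0],
    [0,0,0],
    [0,0,0],
  ],
  grip=[1,1,1,1,1,1,1],
)

```text
time: 7.55
eef_pos: [0.5886, 0.1313, 0.1803]
eef_rot: [[-0.998, -0.063, 0.002], [-0.063, 0.998, 0.0], [-0.002, -0.0, -1.0]]
ft_force: [-0.3, -0.1, -0.0]
opening: 0.0113
grasp_force: 58.6
```

```bash
python3 - <<'E'
from h import *
s=st();to([.459,.1231,.175],93.6)
E
```

```text
7.55 [0.5886 0.1313 0.1803] 
 [[-0.998, -0.063, 0.002], [-0.063, 0.998, 0.0], [-0.002, -0.0, -1.0]] [  2.   33.   89.   -0.   57.9 -91.6] 0.0113 58.632051944732666 [-0.3 -0.1 -0. ]
dr options [[-0.0, 0.0011, -0.0001], [0.0017, 0.0001, 1.5707]]
dp [0.5196, -0.0004, 0.0202]
```

Call:
move_arm(
  dp=[
    [0.52,0,0.02],
    [0.52,0,0.02],
    [0.52,0,0.02],
    [0.52,0,0.02],
    [0.52,0,0.02],
    [0.52,0,0.02],
    [0.52,0,0.02],
  ],
  dr=[
    [0,0.001,0],
    [0,0.001,0],
    [0,0.001,0],
    [0,0.001,0],
    [0,0.001,0],
    [0,0.001,0],
    [0,0.001,0],
  ],
  grip=[1,1,1,1,1,1,1],
)

```text
time: 8.13
eef_pos: [0.4602, 0.1231, 0.1742]
eef_rot: [[-0.998, -0.062, -0.0], [-0.062, 0.998, -0.0], [0.0, -0.0, -1.0]]
ft_force: [1.0, 0.0, -0.7]
opening: 0.0117
grasp_force: 58.7
```

```bash
python3 - <<'E'
from h import *
s=st();to([.459,.1231,.128],93.6)
s=snap('wrist','w4');cv2.imwrite('pics/w4c.png',cv2.resize(s['img'][200:420,180:380,::-1],None,fx=2.7,fy=2.7,interpolation=cv2.INTER_CUBIC))
for p in([.461,.1234,.082],[.461,.1234,.1156],[.461,.1234,.181]):print(proj(s,p))
E
```

```text
8.1333 [0.4602 0.1231 0.1742] 
 [[-0.998, -0.062, -0.0], [-0.062, 0.998, -0.0], [0.0, -0.0, -1.0]] [  1.5  25.3 107.2  -0.   47.5 -92.1] 0.0117 58.70812118053436 [ 1.   0.  -0.7]
dr options [[-0.0, -0.0001, -0.0002], [-0.0002, 0.0001, 1.5706]]
dp [0.0046, 0.0001, 0.1847]
[275.4086621  228.30155303]
[275.16209533 247.58531755]
[274.3511908  311.00542851]
```

View pics/w4c.png

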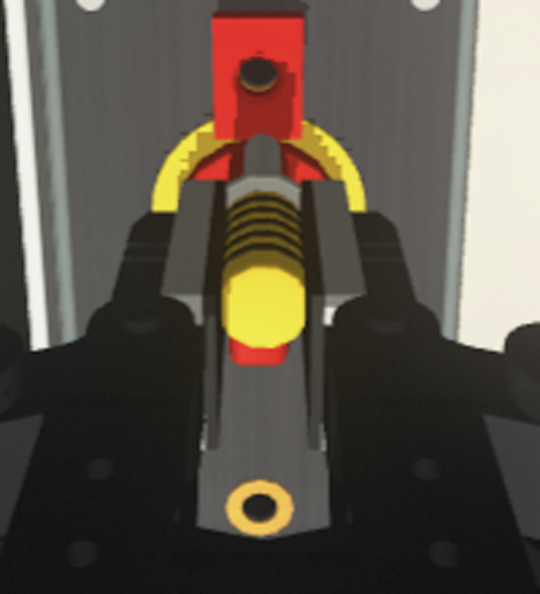

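```bash
python3 - <<'E'
from h import *
s=load('w4');print(ray(s,277.4,251.8,.116)-ray(s,275.5,227.3,.082))
to([.4587,.1225,.128],93.6)
E
```

```text
[0.00289522 0.00134656 0.034     ]
dr options [[-0.0, -0.0001, -0.0002], [-0.0001, 0.0001, 1.5706]]
dp [0.0069, -0.0021, 0.1849]
```

Call:
move_arm(
  dp=[
    [0.008,-0.003,0],
    [0.008,-0.003,0.05],
    [0.008,-0.003,0.08],
    [0.008,-0.003,0.11],
    [0.008,-0.003,0.13],
    [0.008,-0.003,0.15],
    [0.008,-0.003,0.16],
    [0.008,-0.003,0.17],
    [0.008,-0.003,0.185],
    [0.008,-0.003,0.185],
  ],
  dr=[
    [0,0,0],
    [0,0,0],
    [0,0,0],
    [0,0,0],
    [0,0,0],
    [0,0,0],
    [0,0,0],
    [0,0,0],
    [0,0,0],
    [0,0,0],
  ],
  grip=[1,1,1,1,1,1,1,1,1,1],
)

```text
time: 9.02
eef_pos: [0.457, 0.1222, 0.1278]
eef_rot: [[-0.998, -0.063, -0.001], [-0.063, 0.998, -0.0], [0.001, -0.0, -1.0]]
ft_force: [1.3, -0.1, -2.1]
opening: 0.0114
grasp_force: 58.8
```

Call:
move_arm(
  dp=[
    [-0.002,0,0.015],
    [-0.002,0,0.03],
    [-0.002,0,0.045],
    [-0.002,0,0.06],
    [-0.002,0,0.075],
    [-0.002,0,0.085],
    [-0.002,0,0.092],
    [-0.002,0,0.092],
  ],
  dr=[
    [0,0,0],
    [0,0,0],
    [0,0,0],
    [0,0,0],
    [0,0,0],
    [0,0,0],
    [0,0,0],
    [0,0,0],
  ],
  grip=[1,1,1,1,1,1,1,1],
)

```text
time: 9.68
eef_pos: [0.4573, 0.1223, 0.1052]
eef_rot: [[-0.998, -0.063, -0.001], [-0.063, 0.998, -0.0], [0.001, -0.0, -1.0]]
ft_force: [1.9, -1.2, 2.9]
opening: 0.0115
grasp_force: 59.4
```

Call:
move_arm(
  dp=[
    [0,0,0.004],
    [0,0,0.004],
    [0,0,0.002],
    [0,0,0],
    [0,0,0],
    [0,0,-0.1],
    [0,0,-0.25],
    [0,0,-0.38],
    [0,0,-0.5],
    [0,0,-0.5],
    [0,0,-0.5],
  ],
  dr=[
    [0,0,0],
    [0,0,0],
    [0,0,0],
    [0,0,0],
    [0,0,0],
    [0,0,0],
    [0,0,0],
    [0,0,0],
    [0,0,0],
    [0,0,0],
    [0,0,0],
  ],
  grip=[1,1,0,0,0,0,0,0,-1,-1,-1],
)

```text
time: 10.6
eef_pos: [0.4576, 0.1225, 0.2313]
eef_rot: [[-0.998, -0.063, 0.001], [-0.063, 0.998, 0.0], [-0.001, -0.0, -1.0]]
ft_force: [0.3, -1.3, -0.0]
opening: 0.0773
grasp_force: 0.0
```

```bash
python3 - <<'E'
from h import *
s=st()
s=snap('wrist','w5');
for p in([.461,.1234,.082],[.461,.1234,.085],[.461,.1234,.111]):print(proj(s,p))
t=snap('top','t5')
cv2.imwrite('pics/w5c.png',np.hstack([cv2.resize(s['img'],None,fx=.8,fy=.8)[:,:,::-1],cv2.resize(t['img'][150:318,170:418],(350,336))[:,:,::-1]]))
E
```

```text
10.6 [0.4576 0.1225 0.2313] 
 [[-0.998, -0.063, 0.001], [-0.063, 0.998, 0.0], [-0.001, -0.0, -1.0]] [  1.4  19.8 104.2  -0.   56.  -92.2] 0.0773 0.0 [ 0.3 -1.3 -0. ]
[276.33209497 208.45274317]
[276.32610229 209.46708815]
[276.26861866 219.19698776]
```

View pics/w5c.png

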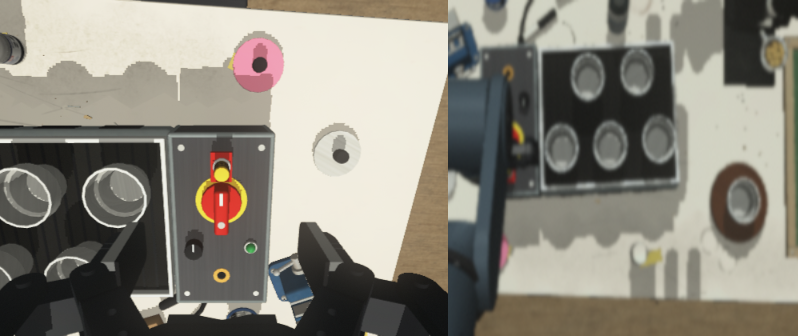

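Pin head at (276,217) in the wrist picture matches the home prediction (276,219), and the five cups are undisturbed. Moving over the plate for a precise look at the cups.

```bash
cat >> h.py <<'E'
from scipy.optimize import minimize
def ring(s,g,z,r=.0282,span=.02):
    """centre of a bright rim (radius r, height z) near g, by maximising ring brightness contrast"""
    im=cv2.GaussianBlur(np.asarray(s['img']).astype(np.float32).mean(2),(0,0),1.0); a=np.linspace(0,2*np.pi,180,endpoint=False)
    V=np.array(s['view'])
    def mean(x,y,rr):
        P=np.c_[x+rr*np.cos(a),y+rr*np.sin(a),np.full(180,z)]@V[:3,:3].T+V[:3,3]
        u=s['cx']+s['fx']*P[:,0]/-P[:,2]; v=s['cy']+s['fy']*P[:,1]/P[:,2]
        return cv2.remap(im,u.astype(np.float32)[None],v.astype(np.float32)[None],1,borderMode=cv2.BORDER_REPLICATE)[0]
    def f(p): return -float(np.mean(np.minimum(mean(*p,r),220)-.5*mean(*p,r+.004)-.5*mean(*p,r-.004)))
    G=[(f((g[0]+dx,g[1]+dy)),g[0]+dx,g[1]+dy) for dx in np.arange(-span,span+1e-6,.002) for dy in np.arange(-span,span+1e-6,.002)]
    b=min(G); m=minimize(f,b[1:],method='Nelder-Mead',options={'initial_simplex':[b[1:],(b[1]+.002,b[2]),(b[1],b[2]+.002)]})
    return np.round(m.x,4),round(-m.fun,1)
E
python3 - <<'E'
from h import *
print(ring(load('w1'),(.489,.029),.108),ring(load('w5'),(.489,.029),.108))
t=load('top0')
for g in [(.581,-.02),(.59,-.11),(.487,.026),(.495,-.063),(.504,-.152)]: print(g,ring(t,g,.108),ring(load('t5'),g,.108))
print(ring(t,(.433,-.315),.054))
to([.53,0,.30],3.6)
E
```

```text
(array([0.4902, 0.0269]), np.float64(131.5)) (array([0.4902, 0.0269]), np.float64(123.6))
(0.581, -0.02) (array([ 0.5821, -0.0198]), np.float64(14.5)) (array([ 0.5823, -0.0197]), np.float64(16.2))
(0.59, -0.11) (array([ 0.5907, -0.1094]), np.float64(11.0)) (array([ 0.5907, -0.1095]), np.float64(12.3))
(0.487, 0.026) (array([0.4892, 0.025 ]), np.float64(14.3)) (array([0.4893, 0.025 ]), np.float64(16.1))
(0.495, -0.063) (array([ 0.4946, -0.0624]), np.float64(16.0)) (array([ 0.4946, -0.0624]), np.float64(17.8))
(0.504, -0.152) (array([ 0.5044, -0.1503]), np.float64(12.7)) (array([ 0.5045, -0.1502]), np.float64(14.1))
(array([ 0.434, -0.315]), np.float64(12.1))
dr options [[-0.0018, -0.002, 0.7853], [0.002, -0.0018, -0.7855]]
dp [-0.2639, -0.507, -0.2851]
```

Call:
move_arm(
  dp=[
    [-0.264,-0.5,-0.285],
    [-0.264,-0.5,-0.285],
    [-0.264,-0.5,-0.285],
    [-0.264,-0.5,-0.285],
    [-0.264,-0.5,-0.285],
    [-0.264,-0.5,-0.285],
    [-0.264,-0.5,-0.285],
    [-0.264,-0.5,-0.285],
    [-0.264,-0.5,-0.285],
    [-0.264,-0.5,-0.285],
    [-0.264,-0.5,-0.285],
    [-0.264,-0.5,-0.285],
    [-0.264,-0.5,-0.285],
    [-0.264,-0.5,-0.285],
  ],
  dr=[
    [0,0,0.785],
    [0,0,0.785],
    [0,0,0.785],
    [0,0,0.785],
    [0,0,0.785],
    [0,0,0.785],
    [0,0,0.785],
    [0,0,0.785],
    [0,0,0.785],
    [0,0,0.785],
    [0,0,0.785],
    [0,0,0.785],
    [0,0,0.785],
    [0,0,0.785],
  ],
  grip=[-1,-1,-1,-1,-1,-1,-1,-1,-1,-1,-1,-1,-1,-1],
)

```text
time: 11.87
eef_pos: [0.5298, 0.0019, 0.2987]
eef_rot: [[-0.062, 0.998, -0.007], [0.998, 0.062, 0.001], [0.002, -0.007, -1.0]]
ft_force: [-0.3, -0.0, 0.1]
opening: 0.0853
grasp_force: 0.0
```

```bash
python3 - <<'E'
from h import *
st();s=snap('wrist','w6')
for g in [(.583,-.018),(.5917,-.1075),(.4902,.0269),(.4956,-.0605),(.5054,-.148)]: print(g,ring(s,g,.108,span=.008))
to([.43,-.23,.25],3.6)
E
```

```text
11.8667 [0.5298 0.0019 0.2987] 
 [[-0.062, 0.998, -0.007], [0.998, 0.062, 0.001], [0.002, -0.007, -1.0]] [-11.9  19.4  91.6  -0.   69.3 -15.4] 0.0853 0.0 [-0.3 -0.   0.1]
(0.583, -0.018) (array([ 0.5833, -0.0183]), np.float64(106.2))
(0.5917, -0.1075) (array([ 0.5922, -0.1081]), np.float64(85.8))
(0.4902, 0.0269) (array([0.4902, 0.0268]), np.float64(117.0))
(0.4956, -0.0605) (array([ 0.4959, -0.0609]), np.float64(101.4))
(0.5054, -0.148) (array([ 0.5062, -0.1494]), np.float64(59.4))
dr options [[-0.0033, -0.0007, 0.001], [0.001, -0.0052, -1.5697]]
dp [-0.9, -0.458, 0.1978]
```

Call:
move_arm(
  dp=[
    [-0.9,-0.458,0.198],
    [-0.9,-0.458,0.198],
    [-0.9,-0.458,0.198],
    [-0.9,-0.458,0.198],
    [-0.9,-0.458,0.198],
    [-0.9,-0.458,0.198],
    [-0.9,-0.458,0.198],
    [-0.9,-0.458,0.198],
    [-0.9,-0.458,0.198],
  ],
  dr=[
    [0,0,0],
    [0,0,0],
    [0,0,0],
    [0,0,0],
    [0,0,0],
    [0,0,0],
    [0,0,0],
    [0,0,0],
    [0,0,0],
  ],
  grip=[-1,-1,-1,-1,-1,-1,-1,-1,-1],
)

```text
time: 12.67
eef_pos: [0.4304, -0.2297, 0.2511]
eef_rot: [[-0.063, 0.998, -0.003], [0.998, 0.063, 0.002], [0.002, -0.003, -1.0]]
ft_force: [-0.1, 0.2, -0.5]
opening: 0.0859
grasp_force: 0.0
```

```bash
python3 - <<'E'
from h import *
st();s=snap('wrist','w7')
print(ring(s,(.435,-.313),.054,span=.01))
for g in [(.5917,-.1075),(.5054,-.148)]: print(g,ring(s,g,.108,span=.008))
to([.5055,-.149,.17],3.6);to([.5055,-.149,.098],3.6)
E
```

```text
12.6667 [ 0.4304 -0.2297  0.2511] 
 [[-0.063, 0.998, -0.003], [0.998, 0.063, 0.002], [0.002, -0.003, -1.0]] [-41.2  19.3 100.8  -0.   60.1 -44.8] 0.0859 0.0 [-0.1  0.2 -0.5]
(array([ 0.4351, -0.313 ]), np.float64(83.5))
(0.5917, -0.1075) (array([ 0.5921, -0.1081]), np.float64(87.4))
(0.5054, -0.148) (array([ 0.506 , -0.1491]), np.float64(122.5))
dr options [[-0.0013, -0.0009, 0.0007], [0.0014, -0.0021, -1.5701]]
dp [0.2997, 0.3193, 0.3255]
dr options [[-0.0013, -0.0009, 0.0007], [0.0014, -0.0021, -1.5701]]
dp [0.2992, 0.3201, 0.6135]
```

View pics/w7.png

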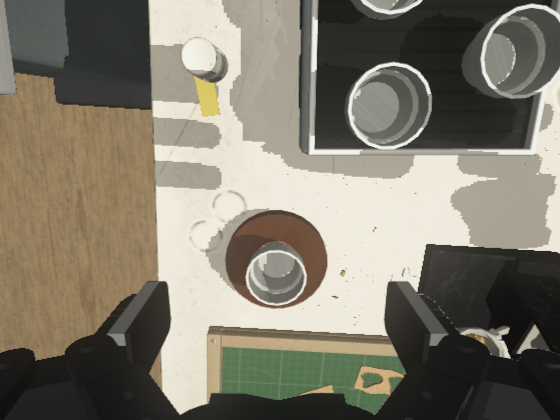

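The stand's disc is centred at about (276,259) with cup_0 in it, rim at (276,277); the paint bottle at (204,58) is well clear.

```bash
python3 - <<'E'
from h import *
s=load('w7');print(ray(s,276.5,259.5,.018), [ray(s,*p,.018) for p in((226,259),(327,259),(277,211),(277,308))])
E
```

```text
[ 0.43524848 -0.30884815  0.018     ] [array([ 0.38155563, -0.31175208,  0.018     ]), array([ 0.48880769, -0.30480184,  0.018     ]), array([ 0.43240771, -0.25536774,  0.018     ]), array([ 0.43943773, -0.36679524,  0.018     ])]
```

Call:
move_arm(
  dp=[
    [0.3,0.32,0.2],
    [0.3,0.32,0.2],
    [0.3,0.32,0.3],
    [0.3,0.32,0.325],
    [0.3,0.32,0.325],
    [0.3,0.32,0.4],
    [0.3,0.32,0.5],
    [0.3,0.32,0.57],
    [0.3,0.32,0.612],
    [0.3,0.32,0.612],
    [0.3,0.32,0.612],
  ],
  dr=[
    [-0.001,-0.001,0],
    [-0.001,-0.001,0],
    [-0.001,-0.001,0],
    [-0.001,-0.001,0],
    [-0.001,-0.001,0],
    [-0.001,-0.001,0],
    [-0.001,-0.001,0],
    [-0.001,-0.001,0],
    [-0.001,-0.001,0],
    [-0.001,-0.001,0],
    [-0.001,-0.001,0],
  ],
  grip=[-1,-1,-1,-1,-1,-1,-1,-1,-1,-1,-1],
)

```text
time: 13.63
eef_pos: [0.5059, -0.15, 0.0994]
eef_rot: [[-0.064, 0.998, 0.0], [0.998, 0.064, -0.002], [-0.002, 0.0, -1.0]]
ft_force: [0.8, -0.5, 0.4]
opening: 0.0852
grasp_force: 0.0
```

Call:
move_arm(
  dp=[
    [0,0,0],
    [0,0,0],
    [0,0,0],
    [0,0,0],
    [0,0,0],
    [0,0,0],
    [0,0,-0.1],
    [0,0,-0.2],
    [0,0,-0.32],
    [0,0,-0.4],
    [0,0,-0.4],
  ],
  dr=[
    [0,0,0],
    [0,0,0],
    [0,0,0],
    [0,0,0],
    [0,0,0],
    [0,0,0],
    [0,0,0],
    [0,0,0],
    [0,0,0],
    [0,0,0],
    [0,0,0],
  ],
  grip=[-0.5,-0.2,0.2,1,1,1,1,1,1,1,1],
)

```text
time: 14.55
eef_pos: [0.5084, -0.1514, 0.2039]
eef_rot: [[-0.063, 0.998, 0.01], [0.998, 0.063, -0.007], [-0.008, 0.009, -1.0]]
ft_force: [1.0, -0.5, 0.8]
opening: 0.0564
grasp_force: 64.1
```

```bash
python3 - <<'E'
from h import *
st();s=snap('wrist','w8')
R=readout.read_state();p=np.array(R['eef_pos'])
print('held',ring(s,p[:2],p[2]+.010,span=.008))
to([.4351,-.313,.20],3.6);to([.4351,-.313,.068],3.6)
E
```

```text
14.55 [ 0.5084 -0.1514  0.2039] 
 [[-0.063, 0.998, 0.01], [0.998, 0.063, -0.007], [-0.008, 0.009, -1.0]] [-28.6  26.   98.6  -0.1  54.7 -32.2] 0.0564 64.10832233726978 [ 1.  -0.5  0.8]
held (array([ 0.5096, -0.1499]), np.float64(65.9))
dr options [[0.003, 0.0029, 0.0003], [-0.0045, 0.0047, -1.5705]]
dp [-0.629, -0.3288, 0.0086]
dr options [[0.003, 0.0029, 0.0003], [-0.0045, 0.0047, -1.5705]]
dp [-0.626, -0.3319, 0.5366]
```

Call:
move_arm(
  dp=[
    [-0.626,-0.33,0],
    [-0.626,-0.33,0],
    [-0.626,-0.33,0],
    [-0.626,-0.33,0],
    [-0.626,-0.33,0],
    [-0.626,-0.33,0.15],
    [-0.626,-0.33,0.3],
    [-0.626,-0.33,0.37],
    [-0.626,-0.33,0.37],
    [-0.626,-0.33,0.37],
  ],
  dr=[
    [0,0,0],
    [0,0,0],
    [0,0,0],
    [0,0,0],
    [0,0,0],
    [0,0,0],
    [0,0,0],
    [0,0,0],
    [0,0,0],
    [0,0,0],
  ],
  grip=[1,1,1,1,1,1,1,1,1,1],
)

```text
time: 15.43
eef_pos: [0.4324, -0.3105, 0.1051]
eef_rot: [[-0.063, 0.998, -0.003], [0.998, 0.063, 0.001], [0.001, -0.003, -1.0]]
ft_force: [-0.1, -0.2, -0.6]
opening: 0.0564
grasp_force: 64.1
```

```bash
python3 - <<'E'
from h import *
st();s=snap('wrist','w9')
R=readout.read_state();p=np.array(R['eef_pos'])
print('held',ring(s,p[:2],p[2]+.009,span=.008))
to([.4351,-.313,.068],3.6)
E
```

```text
15.4333 [ 0.4324 -0.3105  0.1051] 
 [[-0.063, 0.998, -0.003], [0.998, 0.063, 0.001], [0.001, -0.003, -1.0]] [-4.77e+01  3.54e+01  1.02e+02 -1.00e-01  4.27e+01 -5.12e+01] 0.0564 64.09639276564121 [-0.1 -0.2 -0.6]
held (array([ 0.4337, -0.3072]), np.float64(78.9))
dr options [[-0.0002, 0.0007, 0.0004], [-0.0011, -0.0003, -1.5704]]
dp [-0.007, 0.0067, 0.1538]
```

Call:
move_arm(
  dp=[
    [-0.016,0.007,0.03],
    [-0.016,0.007,0.06],
    [-0.016,0.007,0.09],
    [-0.016,0.007,0.12],
    [-0.016,0.007,0.14],
    [-0.016,0.007,0.152],
    [-0.016,0.007,0.152],
  ],
  dr=[
    [0,0,0],
    [0,0,0],
    [0,0,0],
    [0,0,0],
    [0,0,0],
    [0,0,0],
    [0,0,0],
  ],
  grip=[1,1,1,1,1,1,1],
)

```text
time: 16.07
eef_pos: [0.4349, -0.3153, 0.0687]
eef_rot: [[-0.064, 0.998, -0.001], [0.998, 0.064, -0.001], [-0.001, -0.001, -1.0]]
ft_force: [-1.8, 0.2, 4.7]
opening: 0.0567
grasp_force: 64.5
```

Call:
move_arm(
  dp=[
    [0,0,0],
    [0,0,0],
    [0,0,0],
    [0,0,0],
    [0,0,-0.2],
    [0,0,-0.4],
    [0,0,-0.6],
    [0,0,-0.7],
    [0,0,-0.7],
  ],
  dr=[
    [0,0,0],
    [0,0,0],
    [0,0,0],
    [0,0,0],
    [0,0,0],
    [0,0,0],
    [0,0,0],
    [0,0,0],
    [0,0,0],
  ],
  grip=[-0.2,-0.5,-1,-1,-1,-1,-1,-1,-1],
)

```text
time: 16.82
eef_pos: [0.438, -0.3179, 0.2503]
eef_rot: [[-0.064, 0.998, 0.009], [0.998, 0.064, -0.012], [-0.012, 0.009, -1.0]]
ft_force: [0.5, 0.4, 0.4]
opening: 0.0855
grasp_force: 0.0
```

```bash
python3 - <<'E'
from h import *
st();s=snap('wrist','w10');t=snap('top','t10')
for z in(.0714,.0754,.0794): print(z,ring(s,(.4351,-.312),z,span=.012))
print('top',ring(t,(.4341,-.314),.0754))
for g in [(.5821,-.0198),(.5907,-.1094),(.4892,.025),(.4946,-.0624)]: print(ring(t,g,.108))
to([.592,-.109,.20],3.6);to([.592,-.109,.098],3.6)
cv2.imwrite('pics/w10c.png',s['img'][:,:,::-1])
E
```

```text
16.8167 [ 0.438  -0.3179  0.2503] 
 [[-0.064, 0.998, 0.009], [0.998, 0.064, -0.012], [-0.012, 0.009, -1.0]] [-47.8  23.1  94.4  -0.1  61.6 -51.4] 0.0855 0.0 [0.5 0.4 0.4]
0.0714 (array([ 0.4354, -0.3143]), np.float64(83.0))
0.0754 (array([ 0.4353, -0.3132]), np.float64(91.7))
0.0794 (array([ 0.4353, -0.3122]), np.float64(92.6))
top (array([ 0.4339, -0.3142]), np.float64(6.4))
(array([ 0.582 , -0.0196]), np.float64(16.4))
(array([ 0.5907, -0.1096]), np.float64(12.6))
(array([0.4892, 0.025 ]), np.float64(16.4))
(array([ 0.4946, -0.0624]), np.float64(18.3))
dr options [[0.0022, 0.0037, 0.0004], [-0.0059, 0.0034, -1.5704]]
dp [0.7898, 0.6729, 0.1824]
dr options [[0.0022, 0.0037, 0.0004], [-0.0059, 0.0034, -1.5704]]
dp [0.7929, 0.6711, 0.5904]
```

View pics/w10c.png

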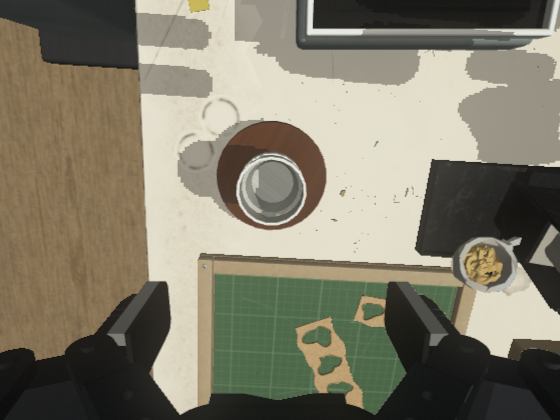

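The first cup is nested concentrically in cup_0 at (272,188). Next is the back right cup.

Call:
move_arm(
  dp=[
    [0.79,0.675,0.18],
    [0.79,0.675,0.18],
    [0.79,0.675,0.18],
    [0.79,0.675,0.18],
    [0.79,0.675,0.18],
    [0.79,0.675,0.18],
    [0.79,0.675,0.18],
    [0.79,0.675,0.18],
    [0.79,0.675,0.18],
    [0.79,0.675,0.18],
    [0.79,0.675,0.18],
  ],
  dr=[
    [0,0,0],
    [0,0,0],
    [0,0,0],
    [0,0,0],
    [0,0,0],
    [0,0,0],
    [0,0,0],
    [0,0,0],
    [0,0,0],
    [0,0,0],
    [0,0,0],
  ],
  grip=[-1,-1,-1,-1,-1,-1,-1,-1,-1,-1,-1],
)

```text
time: 17.83
eef_pos: [0.59, -0.1089, 0.1978]
eef_rot: [[-0.061, 0.998, -0.001], [0.998, 0.061, -0.002], [-0.002, -0.001, -1.0]]
ft_force: [-0.4, -0.2, -0.1]
opening: 0.0857
grasp_force: 0.0
```

```bash
python3 - <<'E'
from h import *
st();s=snap('wrist','w11')
print(ring(s,(.592,-.108),.108,span=.012))
to([.592,-.108,.098],3.6)
E
```

```text
17.8333 [ 0.59   -0.1089  0.1978] 
 [[-0.061, 0.998, -0.001], [0.998, 0.061, -0.002], [-0.002, -0.001, -1.0]] [-21.1  31.6  88.4  -0.2  60.  -24.5] 0.0857 0.0 [-0.4 -0.2 -0.1]
(array([ 0.5923, -0.108 ]), np.float64(119.3))
dr options [[-0.0003, 0.0011, -0.0009], [0.0017, 0.0005, 1.5699]]
dp [0.0047, 0.0076, 0.4004]
```

Call:
move_arm(
  dp=[
    [0.004,0.008,0.12],
    [0.004,0.008,0.24],
    [0.004,0.008,0.33],
    [0.004,0.008,0.4],
    [0.004,0.008,0.4],
    [0.004,0.008,0.4],
    [0.004,0.008,0.4],
    [0.004,0.008,0.4],
    [0.004,0.008,0.4],
    [0.004,0.008,0.4],
    [0.004,0.008,0.4],
    [0.004,0.008,0.4],
    [0.004,0.008,0.3],
    [0.004,0.008,0.2],
    [0.004,0.008,0.1],
    [0.004,0.008,0],
    [0.004,0.008,0],
    [0.004,0.008,0],
  ],
  dr=[
    [0,0,0],
    [0,0,0],
    [0,0,0],
    [0,0,0],
    [0,0,0],
    [0,0,0],
    [0,0,0],
    [0,0,0],
    [0,0,0],
    [0,0,0],
    [0,0,0],
    [0,0,0],
    [0,0,0],
    [0,0,0],
    [0,0,0],
    [0,0,0],
    [0,0,0],
    [0,0,0],
  ],
  grip=[-1,-1,-1,-1,-1,-1,-0.5,-0.2,0.2,1,1,1,1,1,1,1,1,1],
)

```text
time: 19.38
eef_pos: [0.5943, -0.1067, 0.2009]
eef_rot: [[-0.064, 0.998, 0.006], [0.998, 0.064, -0.004], [-0.004, 0.005, -1.0]]
ft_force: [-0.4, -0.2, -1.7]
opening: 0.0561
grasp_force: 63.9
```

```bash
python3 - <<'E'
from h import *
st();s=snap('wrist','w12')
R=readout.read_state();p=np.array(R['eef_pos'])
print('held',ring(s,p[:2],p[2]+.010,span=.008)[0]-p[:2])
to([.4345,-.315,.20],3.6)
E
```

```text
19.3833 [ 0.5943 -0.1067  0.2009] 
 [[-0.064, 0.998, 0.006], [0.998, 0.064, -0.004], [-0.004, 0.005, -1.0]] [-20.7  31.5  88.   -0.1  60.1 -24.3] 0.0561 63.922939114272594 [-0.4 -0.2 -1.7]
held [ 0.00269588 -0.00038371]
dr options [[0.0008, 0.0014, 0.0003], [-0.0021, 0.0013, -1.5705]]
dp [-0.7928, -0.6861, -0.0023]
```

Call:
move_arm(
  dp=[
    [-0.793,-0.686,0],
    [-0.793,-0.686,0],
    [-0.793,-0.686,0],
    [-0.793,-0.686,0],
    [-0.793,-0.686,0],
    [-0.793,-0.686,0],
    [-0.793,-0.686,0],
    [-0.793,-0.686,0.15],
    [-0.793,-0.686,0.28],
    [-0.793,-0.686,0.28],
    [-0.793,-0.686,0.28],
    [-0.793,-0.686,0.28],
  ],
  dr=[
    [0,0,0],
    [0,0,0],
    [0,0,0],
    [0,0,0],
    [0,0,0],
    [0,0,0],
    [0,0,0],
    [0,0,0],
    [0,0,0],
    [0,0,0],
    [0,0,0],
    [0,0,0],
  ],
  grip=[1,1,1,1,1,1,1,1,1,1,1,1],
)

```text
time: 20.43
eef_pos: [0.4349, -0.315, 0.1289]
eef_rot: [[-0.064, 0.998, 0.0], [0.998, 0.064, -0.002], [-0.002, 0.0, -1.0]]
ft_force: [0.3, -0.2, -0.4]
opening: 0.0561
grasp_force: 64.1
```

```bash
python3 - <<'E'
from h import *
st();s=snap('wrist','w13')
R=readout.read_state();p=np.array(R['eef_pos'])
print('held',ring(s,p[:2],p[2]+.009,span=.008)[0]-p[:2])
to([.435,-.3145,.0905],3.6)
E
```

```text
20.4333 [ 0.4349 -0.315   0.1289] 
 [[-0.064, 0.998, 0.0], [0.998, 0.064, -0.002], [-0.002, 0.0, -1.0]] [-4.780e+01  3.330e+01  1.007e+02 -1.000e-01  4.590e+01 -5.140e+01] 0.0561 64.07767497003078 [ 0.3 -0.2 -0.4]
held [0.00076658 0.00147598]
dr options [[0.0007, 0.0018, 0.0007], [-0.0029, 0.0011, -1.5701]]
dp [0.0046, -0.0017, 0.1569]
```

Call:
move_arm(
  dp=[
    [0.002,0,0.04],
    [0.002,0,0.08],
    [0.002,0,0.11],
    [0.002,0,0.135],
    [0.002,0,0.152],
    [0.002,0,0.154],
    [0.002,0,0.154],
    [0.002,0,0.154],
    [0.002,0,0.154],
    [0.002,0,0.154],
    [0.002,0,0.154],
    [0.002,0,0],
    [0.002,0,-0.15],
    [0.002,0,-0.3],
    [0.002,0,-0.45],
    [0.002,0,-0.45],
    [0.002,0,-0.45],
    [0.002,0,-0.45],
  ],
  dr=[
    [0,0,0],
    [0,0,0],
    [0,0,0],
    [0,0,0],
    [0,0,0],
    [0,0,0],
    [0,0,0],
    [0,0,0],
    [0,0,0],
    [0,0,0],
    [0,0,0],
    [0,0,0],
    [0,0,0],
    [0,0,0],
    [0,0,0],
    [0,0,0],
    [0,0,0],
    [0,0,0],
  ],
  grip=[1,1,1,1,1,1,1,0.2,-0.2,-1,-1,-1,-1,-1,-1,-1,-1,-1],
)

```text
time: 21.98
eef_pos: [0.434, -0.314, 0.2406]
eef_rot: [[-0.063, 0.998, -0.0], [0.998, 0.063, -0.001], [-0.001, -0.001, -1.0]]
ft_force: [-0.2, 0.3, -0.7]
opening: 0.0856
grasp_force: 0.0
```

```bash
python3 - <<'E'
from h import *
st();s=snap('wrist','w14');t=snap('top','t14')
for z in(.0754,.0969,.105): print(z,ring(s,(.4351,-.313),z,span=.012))
print('top',ring(t,(.4341,-.314),.0969))
for g in [(.5821,-.0198),(.4892,.025),(.4946,-.0624)]: print(ring(t,g,.108))
to([.496,-.0609,.20],3.6)
E
```

```text
21.9833 [ 0.434  -0.314   0.2406] 
 [[-0.063, 0.998, -0.0], [0.998, 0.063, -0.001], [-0.001, -0.001, -1.0]] [-47.8  23.7  95.2  -0.1  61.  -51.4] 0.0856 0.0 [-0.2  0.3 -0.7]
0.0754 (array([ 0.4355, -0.3121]), np.float64(30.5))
0.0969 (array([ 0.4351, -0.3139]), np.float64(66.8))
0.105 (array([ 0.4349, -0.3118]), np.float64(69.3))
top (array([ 0.4331, -0.3134]), np.float64(6.6))
(array([ 0.5821, -0.0198]), np.float64(16.6))
(array([0.4891, 0.0249]), np.float64(16.6))
(array([ 0.4946, -0.0624]), np.float64(18.5))
dr options [[-0.0012, -0.0005, 0.0002], [0.0007, -0.0018, -1.5705]]
dp [0.993, 0.3136, 0.1577]
```

Call:
move_arm(
  dp=[
    [0.993,0.314,0.155],
    [0.993,0.314,0.155],
    [0.993,0.314,0.155],
    [0.993,0.314,0.155],
    [0.993,0.314,0.155],
    [0.993,0.314,0.155],
    [0.993,0.314,0.155],
    [0.993,0.314,0.155],
    [0.993,0.314,0.155],
    [0.993,0.314,0.155],
    [0.993,0.314,0.155],
  ],
  dr=[
    [0,0,0],
    [0,0,0],
    [0,0,0],
    [0,0,0],
    [0,0,0],
    [0,0,0],
    [0,0,0],
    [0,0,0],
    [0,0,0],
    [0,0,0],
    [0,0,0],
  ],
  grip=[-1,-1,-1,-1,-1,-1,-1,-1,-1,-1,-1],
)

```text
time: 23.0
eef_pos: [0.4969, -0.0631, 0.2015]
eef_rot: [[-0.062, 0.998, -0.0], [0.998, 0.062, -0.002], [-0.002, -0.001, -1.0]]
ft_force: [-0.1, 0.6, 0.0]
opening: 0.0854
grasp_force: 0.0
```

```bash
python3 - <<'E'
from h import *
st();s=snap('wrist','w15')
print(ring(s,(.496,-.061),.108,span=.012))
to([.496,-.061,.098],3.6)
E
```

```text
23.0 [ 0.4969 -0.0631  0.2015] 
 [[-0.062, 0.998, -0.0], [0.998, 0.062, -0.002], [-0.002, -0.001, -1.0]] [-20.   24.4 102.3  -0.2  53.3 -23.4] 0.0854 0.0 [-0.1  0.6  0. ]
(array([ 0.4959, -0.0609]), np.float64(129.3))
dr options [[-0.0001, 0.0011, -0.0008], [0.0017, 0.0002, 1.57]]
dp [0.01, -0.0031, 0.4146]
```

Call:
move_arm(
  dp=[
    [0.009,-0.003,0.12],
    [0.009,-0.003,0.24],
    [0.009,-0.003,0.33],
    [0.009,-0.003,0.41],
    [0.009,-0.003,0.412],
    [0.009,-0.003,0.412],
    [0.009,-0.003,0.412],
    [0.009,-0.003,0.412],
    [0.009,-0.003,0.412],
    [0.009,-0.003,0.412],
    [0.009,-0.003,0.412],
    [0.009,-0.003,0.412],
    [0.009,-0.003,0.3],
    [0.009,-0.003,0.2],
    [0.009,-0.003,0.1],
    [0.009,-0.003,0],
    [0.009,-0.003,-0.05],
    [0.009,-0.003,-0.05],
    [0.009,-0.003,-0.05],
  ],
  dr=[
    [0,0,0],
    [0,0,0],
    [0,0,0],
    [0,0,0],
    [0,0,0],
    [0,0,0],
    [0,0,0],
    [0,0,0],
    [0,0,0],
    [0,0,0],
    [0,0,0],
    [0,0,0],
    [0,0,0],
    [0,0,0],
    [0,0,0],
    [0,0,0],
    [0,0,0],
    [0,0,0],
    [0,0,0],
  ],
  grip=[-1,-1,-1,-1,-1,-1,-0.5,-0.2,0.2,1,1,1,1,1,1,1,1,1,1],
)

```text
time: 24.63
eef_pos: [0.4965, -0.0596, 0.2153]
eef_rot: [[-0.064, 0.998, 0.003], [0.998, 0.064, -0.003], [-0.003, 0.003, -1.0]]
ft_force: [-0.9, 0.4, -1.5]
opening: 0.055
grasp_force: 63.9
```

```bash
python3 - <<'E'
from h import *
st();s=snap('wrist','w16')
R=readout.read_state();p=np.array(R['eef_pos'])
print('held',ring(s,p[:2],p[2]+.010,span=.008)[0]-p[:2])
to([.4348,-.3148,.21],3.6)
E
```

```text
24.6333 [ 0.4965 -0.0596  0.2153] 
 [[-0.064, 0.998, 0.003], [0.998, 0.064, -0.003], [-0.003, 0.003, -1.0]] [-1.960e+01  2.300e+01  1.018e+02 -1.000e-01  5.500e+01 -2.320e+01] 0.055 63.902974063530564 [-0.9  0.4 -1.5]
held [0.00231364 0.0003408 ]
dr options [[0.0, 0.001, 0.0003], [-0.0016, 0.0, -1.5704]]
dp [-1.0039, -0.3079, 0.0192]
```

Call:
move_arm(
  dp=[
    [-1,-0.308,0],
    [-1,-0.308,0],
    [-1,-0.308,0],
    [-1,-0.308,0],
    [-1,-0.308,0],
    [-1,-0.308,0],
    [-1,-0.308,0],
    [-1,-0.308,0],
    [-1,-0.308,0.1],
    [-1,-0.308,0.24],
    [-1,-0.308,0.24],
    [-1,-0.308,0.24],
    [-1,-0.308,0.24],
  ],
  dr=[
    [0,0,0],
    [0,0,0],
    [0,0,0],
    [0,0,0],
    [0,0,0],
    [0,0,0],
    [0,0,0],
    [0,0,0],
    [0,0,0],
    [0,0,0],
    [0,0,0],
    [0,0,0],
    [0,0,0],
  ],
  grip=[1,1,1,1,1,1,1,1,1,1,1,1,1],
)

```text
time: 25.77
eef_pos: [0.4355, -0.3132, 0.1552]
eef_rot: [[-0.065, 0.998, -0.0], [0.998, 0.065, -0.001], [-0.001, -0.0, -1.0]]
ft_force: [-0.0, 0.2, -0.5]
opening: 0.0551
grasp_force: 63.9
```

```bash
python3 - <<'E'
from h import *
st();s=snap('wrist','w17')
R=readout.read_state();p=np.array(R['eef_pos'])
print('held',ring(s,p[:2],p[2]+.009,span=.008)[0]-p[:2])
to([.4346,-.3145,.112],3.6)
E
```

```text
25.7667 [ 0.4355 -0.3132  0.1552] 
 [[-0.065, 0.998, -0.0], [0.998, 0.065, -0.001], [-0.001, -0.0, -1.0]] [-47.6  30.8  99.7  -0.1  49.4 -51.3] 0.0551 63.89386979397386 [-0.   0.2 -0.5]
held [0.000811  0.0021382]
dr options [[0.0006, 0.0016, 0.0009], [-0.0025, 0.0009, -1.5699]]
dp [-0.0017, -0.0059, 0.1759]
```

Call:
move_arm(
  dp=[
    [-0.004,-0.003,0.04],
    [-0.004,-0.003,0.08],
    [-0.004,-0.003,0.12],
    [-0.004,-0.003,0.15],
    [-0.004,-0.003,0.17],
    [-0.004,-0.003,0.173],
    [-0.004,-0.003,0.173],
    [-0.004,-0.003,0.173],
    [-0.004,-0.003,0.173],
    [-0.004,-0.003,0.173],
    [-0.004,-0.003,0.173],
    [-0.004,-0.003,0],
    [-0.004,-0.003,-0.15],
    [-0.004,-0.003,-0.3],
    [-0.004,-0.003,-0.4],
    [-0.004,-0.003,-0.4],
    [-0.004,-0.003,-0.4],
    [-0.004,-0.003,-0.4],
  ],
  dr=[
    [0,0,0],
    [0,0,0],
    [0,0,0],
    [0,0,0],
    [0,0,0],
    [0,0,0],
    [0,0,0],
    [0,0,0],
    [0,0,0],
    [0,0,0],
    [0,0,0],
    [0,0,0],
    [0,0,0],
    [0,0,0],
    [0,0,0],
    [0,0,0],
    [0,0,0],
    [0,0,0],
  ],
  grip=[1,1,1,1,1,1,1,0.2,-0.2,-1,-1,-1,-1,-1,-1,-1,-1,-1],
)

```text
time: 27.32
eef_pos: [0.4339, -0.3144, 0.254]
eef_rot: [[-0.063, 0.998, -0.001], [0.998, 0.063, -0.001], [-0.001, -0.001, -1.0]]
ft_force: [-0.2, -0.5, -0.6]
opening: 0.0855
grasp_force: 0.0
```

```bash
python3 - <<'E'
from h import *
st();s=snap('wrist','w18');t=snap('top','t18')
for z in(.0969,.1184,.126): print(z,ring(s,(.4351,-.313),z,span=.012))
print('top',ring(t,(.4341,-.314),.1184))
for g in [(.5821,-.0198),(.4892,.025)]: print(ring(t,g,.108))
to([.56,-.07,.205],3.6)
E
```

```text
27.3167 [ 0.4339 -0.3144  0.254 ] 
 [[-0.063, 0.998, -0.001], [0.998, 0.063, -0.001], [-0.001, -0.001, -1.0]] [-47.8  22.8  94.3  -0.1  63.  -51.4] 0.0855 0.0 [-0.2 -0.5 -0.6]
0.0969 (array([ 0.4355, -0.3125]), np.float64(32.0))
0.1184 (array([ 0.435 , -0.3145]), np.float64(59.9))
0.126 (array([ 0.4348, -0.3125]), np.float64(67.3))
top (array([ 0.4321, -0.3117]), np.float64(5.8))
(array([ 0.582 , -0.0196]), np.float64(16.6))
(array([0.4892, 0.025 ]), np.float64(16.5))
dr options [[-0.0012, -0.0005, 0.0003], [0.0008, -0.0019, -1.5705]]
dp [0.9423, 0.5668, 0.1918]
```

```bash
python3 - <<'E'
from h import *
for n,z0 in(('w7',.054),('w10',.0754),('w14',.0969),('w18',.1184)):
    print(n,[(d,ring(load(n),(.435,-.313),z0+d/1000,span=.004)[1]) for d in(-8,-4,0,2,4,6,8,12)])
print([(d,ring(load('w15'),(.496,-.061),.108+d/1000,span=.004)[1]) for d in(-8,-4,0,2,4,6,8,12)])
E
```

```text
w7 [(-8, np.float64(75.1)), (-4, np.float64(81.6)), (0, np.float64(83.5)), (2, np.float64(82.3)), (4, np.float64(79.4)), (6, np.float64(75.1)), (8, np.float64(69.5)), (12, np.float64(54.8))]
w10 [(-8, np.float64(68.9)), (-4, np.float64(83.0)), (0, np.float64(91.7)), (2, np.float64(93.1)), (4, np.float64(92.6)), (6, np.float64(90.1)), (8, np.float64(85.4)), (12, np.float64(70.9))]
w14 [(-8, np.float64(37.6)), (-4, np.float64(54.3)), (0, np.float64(66.8)), (2, np.float64(70.6)), (4, np.float64(72.5)), (6, np.float64(72.0)), (8, np.float64(69.4)), (12, np.float64(59.8))]
w18 [(-8, np.float64(28.5)), (-4, np.float64(46.0)), (0, np.float64(59.9)), (2, np.float64(64.6)), (4, np.float64(67.5)), (6, np.float64(68.2)), (8, np.float64(67.0)), (12, np.float64(60.9))]
[(-8, np.float64(92.8)), (-4, np.float64(118.5)), (0, np.float64(129.3)), (2, np.float64(129.3)), (4, np.float64(122.8)), (6, np.float64(109.0)), (8, np.float64(88.9)), (12, np.float64(46.0))]
```

```bash
python3 - <<'E'
from h import *
s=snap('scene','s18')
P=[proj(s,[.4351,-.313,.008+.046+.0215*k]) for k in range(4)]; print(np.round(P,1), proj(s,[.4351,-.313,.1]))
print([(d,*ring(s,(.435,-.313),.1184+d/1000,span=.006)) for d in(-6,-3,0,2,4,6)])
u,v=P[2].astype(int)
cv2.imwrite('pics/s18c.png',cv2.resize(s['img'][v-60:v+70,u-60:u+60,::-1],None,fx=4.6,fy=4.6,interpolation=cv2.INTER_CUBIC))
print(u-60,v-60)
E
```

```text
[[353.3 325.4]
 [355.1 318.7]
 [357.1 311.7]
 [359.1 304.3]] [357.34546886 310.66724669]
[(-6, array([ 0.438 , -0.3143]), np.float64(40.6)), (-3, array([ 0.436, -0.315]), np.float64(43.3)), (0, array([ 0.434 , -0.3157]), np.float64(45.5)), (2, array([ 0.4327, -0.316 ]), np.float64(46.7)), (4, array([ 0.4313, -0.3165]), np.float64(47.7)), (6, array([ 0.4298, -0.3169]), np.float64(48.3))]
297 251
```

View pics/s18c.png

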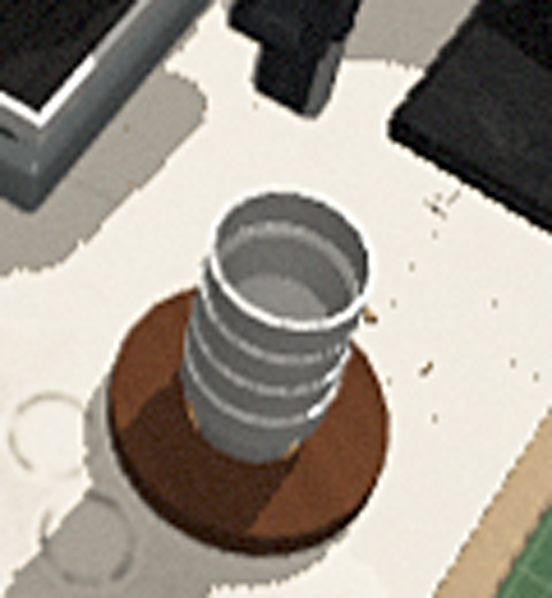

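The crop shows the four-cup stack upright with evenly spaced seams, all home. Next is the back left cup.

Call:
move_arm(
  dp=[
    [0.94,0.567,0.19],
    [0.94,0.567,0.19],
    [0.94,0.567,0.19],
    [0.94,0.567,0.19],
    [0.94,0.567,0.19],
    [0.94,0.567,0.19],
    [0.94,0.567,0.19],
    [0.94,0.567,0.19],
  ],
  dr=[
    [0,0,0],
    [0,0,0],
    [0,0,0],
    [0,0,0],
    [0,0,0],
    [0,0,0],
    [0,0,0],
    [0,0,0],
  ],
  grip=[-1,-1,-1,-1,-1,-1,-1,-1],
)

```text
time: 28.13
eef_pos: [0.5616, -0.0664, 0.2043]
eef_rot: [[-0.069, 0.998, -0.003], [0.998, 0.069, 0.001], [0.001, -0.003, -1.0]]
ft_force: [1.4, -0.6, -0.3]
opening: 0.0856
grasp_force: 0.0
```

Call:
move_arm(
  dp=[
    [0.21,0.08,0],
    [0.21,0.08,0],
    [0.21,0.08,0],
    [0.21,0.08,0],
    [0.21,0.08,0],
  ],
  dr=[
    [0,0,0],
    [0,0,0],
    [0,0,0],
    [0,0,0],
    [0,0,0],
  ],
  grip=[-1,-1,-1,-1,-1],
)

```text
time: 28.55
eef_pos: [0.577, -0.0189, 0.2061]
eef_rot: [[-0.063, 0.998, -0.002], [0.998, 0.063, -0.002], [-0.002, -0.002, -1.0]]
ft_force: [-0.2, 0.2, -0.7]
opening: 0.0852
grasp_force: 0.0
```

```bash
python3 - <<'E'
from h import *
st();s=snap('wrist','w19')
print(ring(s,(.583,-.018),.108,span=.012))
to([.583,-.018,.098],3.6)
E
```

```text
28.55 [ 0.577  -0.0189  0.2061] 
 [[-0.063, 0.998, -0.002], [0.998, 0.063, -0.002], [-0.002, -0.002, -1.0]] [-12.9  29.4  91.3  -0.2  59.4 -16.4] 0.0852 0.0 [-0.2  0.2 -0.7]
(array([ 0.5833, -0.0183]), np.float64(128.1))
dr options [[-0.0006, 0.0011, -0.0003], [0.0018, 0.001, 1.5705]]
dp [0.0044, 0.0243, 0.4331]
```

Call:
move_arm(
  dp=[
    [0.003,0.025,0.12],
    [0.003,0.025,0.24],
    [0.003,0.025,0.33],
    [0.003,0.025,0.41],
    [0.003,0.025,0.43],
    [0.003,0.025,0.43],
    [0.003,0.025,0.43],
    [0.003,0.025,0.43],
    [0.003,0.025,0.43],
    [0.003,0.025,0.43],
    [0.003,0.025,0.43],
    [0.003,0.025,0.43],
    [0.003,0.025,0.3],
    [0.003,0.025,0.2],
    [0.003,0.025,0.1],
    [0.003,0.025,0],
    [0.003,0.025,-0.05],
    [0.003,0.025,-0.05],
    [0.003,0.025,-0.05],
  ],
  dr=[
    [0,0,0],
    [0,0,0],
    [0,0,0],
    [0,0,0],
    [0,0,0],
    [0,0,0],
    [0,0,0],
    [0,0,0],
    [0,0,0],
    [0,0,0],
    [0,0,0],
    [0,0,0],
    [0,0,0],
    [0,0,0],
    [0,0,0],
    [0,0,0],
    [0,0,0],
    [0,0,0],
    [0,0,0],
  ],
  grip=[-1,-1,-1,-1,-1,-1,-0.5,-0.2,0.2,1,1,1,1,1,1,1,1,1,1],
)

```text
time: 30.18
eef_pos: [0.584, -0.0167, 0.2201]
eef_rot: [[-0.064, 0.998, 0.002], [0.998, 0.064, -0.002], [-0.003, 0.002, -1.0]]
ft_force: [-0.2, 0.5, -0.5]
opening: 0.0548
grasp_force: 64.3
```

```bash
python3 - <<'E'
from h import *
st();to([.51,-.16,.215],3.6)
E
```

```text
30.1833 [ 0.584  -0.0167  0.2201] 
 [[-0.064, 0.998, 0.002], [0.998, 0.064, -0.002], [-0.003, 0.002, -1.0]] [-12.5  28.8  89.7  -0.1  61.4 -16.1] 0.0548 64.3490370787913 [-0.2  0.5 -0.5]
dr options [[0.0009, 0.0013, 0.0004], [-0.002, 0.0015, -1.5704]]
dp [-0.5534, -0.3318, 0.021]
```

Call:
move_arm(
  dp=[
    [-0.553,-0.332,0],
    [-0.553,-0.332,0],
    [-0.553,-0.332,0],
    [-0.553,-0.332,0],
    [-0.553,-0.332,0],
    [-0.553,-0.332,0],
    [-0.553,-0.332,0],
  ],
  dr=[
    [0,0,0],
    [0,0,0],
    [0,0,0],
    [0,0,0],
    [0,0,0],
    [0,0,0],
    [0,0,0],
  ],
  grip=[1,1,1,1,1,1,1],
)

```text
time: 30.77
eef_pos: [0.5091, -0.1595, 0.2183]
eef_rot: [[-0.062, 0.998, -0.002], [0.998, 0.062, -0.0], [-0.0, -0.002, -1.0]]
ft_force: [0.1, 1.4, -0.6]
opening: 0.055
grasp_force: 64.3
```

```bash
python3 - <<'E'
from h import *
st();to([.4345,-.315,.18],3.6)
E
```

```text
30.7667 [ 0.5091 -0.1595  0.2183] 
 [[-0.062, 0.998, -0.002], [0.998, 0.062, -0.0], [-0.0, -0.002, -1.0]] [-29.4  25.3  96.8  -0.1  58.  -32.9] 0.055 64.33882127632387 [ 0.1  1.4 -0.6]
dr options [[-0.001, 0.0, -0.0003], [0.0001, 0.0016, 1.5705]]
dp [-0.602, -0.3362, 0.1541]
```

Call:
move_arm(
  dp=[
    [-0.602,-0.335,0],
    [-0.602,-0.335,0],
    [-0.602,-0.335,0],
    [-0.602,-0.335,0],
    [-0.602,-0.335,0],
    [-0.602,-0.335,0.05],
    [-0.602,-0.335,0.15],
    [-0.602,-0.335,0.15],
    [-0.602,-0.335,0.15],
    [-0.602,-0.335,0.15],
  ],
  dr=[
    [0,0,0],
    [0,0,0],
    [0,0,0],
    [0,0,0],
    [0,0,0],
    [0,0,0],
    [0,0,0],
    [0,0,0],
    [0,0,0],
    [0,0,0],
  ],
  grip=[1,1,1,1,1,1,1,1,1,1],
)

```text
time: 31.6
eef_pos: [0.4366, -0.3146, 0.1826]
eef_rot: [[-0.065, 0.998, 0.0], [0.998, 0.065, -0.002], [-0.002, 0.0, -1.0]]
ft_force: [0.1, 0.4, -0.4]
opening: 0.0551
grasp_force: 64.3
```

```bash
python3 - <<'E'
from h import *
st();s=snap('wrist','w20')
R=readout.read_state();p=np.array(R['eef_pos'])
print('held',ring(s,p[:2],p[2]+.009,span=.008)[0]-p[:2])
to([.4345,-.315,.1335],3.6)
E
```

```text
31.6 [ 0.4366 -0.3146  0.1826] 
 [[-0.065, 0.998, 0.0], [0.998, 0.065, -0.002], [-0.002, 0.0, -1.0]] [-47.6  28.5  98.2  -0.1  53.2 -51.3] 0.0551 64.30469259037636 [ 0.1  0.4 -0.4]
held [0.00110411 0.00153655]
dr options [[0.0004, 0.0014, 0.0012], [-0.0023, 0.0007, -1.5696]]
dp [0.0013, -0.0093, 0.1982]
```

Call:
move_arm(
  dp=[
    [0,-0.007,0.03],
    [0,-0.007,0.07],
    [0,-0.007,0.11],
    [0,-0.007,0.15],
    [0,-0.007,0.175],
    [0,-0.007,0.194],
    [0,-0.007,0.196],
    [0,-0.007,0.196],
    [0,-0.007,0.196],
    [0,-0.007,0.196],
    [0,-0.007,0.196],
    [0,-0.007,0],
    [0,-0.007,-0.15],
    [0,-0.007,-0.28],
    [0,-0.007,-0.28],
    [0,-0.007,-0.28],
    [0,-0.007,-0.28],
  ],
  dr=[
    [0,0,0],
    [0,0,0],
    [0,0,0],
    [0,0,0],
    [0,0,0],
    [0,0,0],
    [0,0,0],
    [0,0,0],
    [0,0,0],
    [0,0,0],
    [0,0,0],
    [0,0,0],
    [0,0,0],
    [0,0,0],
    [0,0,0],
    [0,0,0],
    [0,0,0],
  ],
  grip=[1,1,1,1,1,1,1,0.2,-0.2,-1,-1,-1,-1,-1,-1,-1,-1],
)

```text
time: 33.07
eef_pos: [0.4335, -0.315, 0.2517]
eef_rot: [[-0.063, 0.998, -0.001], [0.998, 0.063, -0.001], [-0.001, -0.001, -1.0]]
ft_force: [-0.4, -0.1, -0.7]
opening: 0.0854
grasp_force: 0.0
```

```bash
python3 - <<'E'
from h import *
st();s=snap('wrist','w21');t=snap('top','t21');c=snap('scene','s21')
print([(d,*ring(s,(.4351,-.313),.1399+d/1000,span=.008)) for d in(-20,-3,0,3,6,9)])
print([(d,*ring(c,(.4351,-.315),.1399+d/1000,span=.008)) for d in(-20,-3,0,3,6)])
for g in [(.4892,.025)]: print(ring(t,g,.108))
to([.485,-.10,.215],3.6)
E
```

```text
33.0667 [ 0.4335 -0.315   0.2517] 
 [[-0.063, 0.998, -0.001], [0.998, 0.063, -0.001], [-0.001, -0.001, -1.0]] [-47.9  22.9  94.5  -0.1  62.6 -51.5] 0.0854 0.0 [-0.4 -0.1 -0.7]
[(-20, array([ 0.4346, -0.3102]), np.float64(28.8)), (-3, array([ 0.4349, -0.3156]), np.float64(52.5)), (0, array([ 0.4347, -0.3145]), np.float64(65.6)), (3, array([ 0.4346, -0.3135]), np.float64(74.1)), (6, array([ 0.4346, -0.3126]), np.float64(76.6)), (9, array([ 0.4345, -0.3119]), np.float64(74.6))]
[(-20, array([ 0.4307, -0.3173]), np.float64(7.0)), (-3, array([ 0.4356, -0.3149]), np.float64(45.1)), (0, array([ 0.4335, -0.3157]), np.float64(46.9)), (3, array([ 0.4313, -0.3163]), np.float64(48.0)), (6, array([ 0.4291, -0.317 ]), np.float64(48.3))]
(array([0.4892, 0.025 ]), np.float64(16.7))
dr options [[-0.0013, -0.0006, 0.0002], [0.0009, -0.002, -1.5706]]
dp [0.8436, 0.2617, 0.1422]
```

Call:
move_arm(
  dp=[
    [0.844,0.26,0.14],
    [0.844,0.26,0.14],
    [0.844,0.26,0.14],
    [0.844,0.26,0.14],
    [0.844,0.26,0.14],
    [0.844,0.26,0.14],
    [0.844,0.26,0.14],
  ],
  dr=[
    [0,0,0],
    [0,0,0],
    [0,0,0],
    [0,0,0],
    [0,0,0],
    [0,0,0],
    [0,0,0],
  ],
  grip=[-1,-1,-1,-1,-1,-1,-1],
)

```text
time: 33.8
eef_pos: [0.4842, -0.0967, 0.2148]
eef_rot: [[-0.068, 0.998, -0.005], [0.998, 0.068, 0.001], [0.002, -0.005, -1.0]]
ft_force: [-0.0, 0.1, 0.1]
opening: 0.0855
grasp_force: 0.0
```

Call:
move_arm(
  dp=[
    [0.503,0.055,0.03],
    [0.503,0.055,0.03],
    [0.503,0.055,0.03],
    [0.503,0.055,0.03],
    [0.503,0.055,0.03],
    [0.503,0.055,0.03],
    [0.503,0.055,0.03],
  ],
  dr=[
    [0,0,0],
    [0,0,0],
    [0,0,0],
    [0,0,0],
    [0,0,0],
    [0,0,0],
    [0,0,0],
  ],
  grip=[-1,-1,-1,-1,-1,-1,-1],
)

```text
time: 34.38
eef_pos: [0.4916, 0.0238, 0.2089]
eef_rot: [[-0.062, 0.998, 0.0], [0.998, 0.062, -0.003], [-0.003, -0.0, -1.0]]
ft_force: [-0.3, 0.2, 1.1]
opening: 0.0853
grasp_force: 0.0
```

```bash
python3 - <<'E'
from h import *
st();s=snap('wrist','w22')
print(ring(s,(.49,.027),.108,span=.012))
to([.4902,.027,.098],3.6)
E
```

```text
34.3833 [0.4916 0.0238 0.2089] 
 [[-0.062, 0.998, 0.0], [0.998, 0.062, -0.003], [-0.003, -0.0, -1.0]] [-10.2  23.1 103.1  -0.2  53.8 -13.6] 0.0853 0.0 [-0.3  0.2  1.1]
(array([0.4903, 0.0269]), np.float64(128.3))
dr options [[-0.0, 0.0012, -0.001], [0.0019, 0.0, 1.5698]]
dp [0.0147, -0.0047, 0.444]
```

Call:
move_arm(
  dp=[
    [0.013,-0.005,0.12],
    [0.013,-0.005,0.24],
    [0.013,-0.005,0.33],
    [0.013,-0.005,0.41],
    [0.013,-0.005,0.44],
    [0.013,-0.005,0.44],
    [0.013,-0.005,0.44],
    [0.013,-0.005,0.44],
    [0.013,-0.005,0.44],
    [0.013,-0.005,0.44],
    [0.013,-0.005,0.44],
    [0.013,-0.005,0.44],
    [0.013,-0.005,0.3],
    [0.013,-0.005,0.2],
    [0.013,-0.005,0.1],
    [0.013,-0.005,0],
    [0.013,-0.005,-0.1],
    [0.013,-0.005,-0.1],
    [0.013,-0.005,-0.1],
  ],
  dr=[
    [0,0,0],
    [0,0,0],
    [0,0,0],
    [0,0,0],
    [0,0,0],
    [0,0,0],
    [0,0,0],
    [0,0,0],
    [0,0,0],
    [0,0,0],
    [0,0,0],
    [0,0,0],
    [0,0,0],
    [0,0,0],
    [0,0,0],
    [0,0,0],
    [0,0,0],
    [0,0,0],
    [0,0,0],
  ],
  grip=[-1,-1,-1,-1,-1,-1,-0.5,-0.2,0.2,1,1,1,1,1,1,1,1,1,1],
)

```text
time: 36.02
eef_pos: [0.4908, 0.0286, 0.2364]
eef_rot: [[-0.064, 0.998, 0.006], [0.998, 0.064, -0.003], [-0.003, 0.006, -1.0]]
ft_force: [-0.2, -0.4, -1.2]
opening: 0.0565
grasp_force: 64.1
```

Call:
move_arm(
  dp=[
    [-0.7,-0.1,0],
    [-0.7,-0.1,0],
    [-0.7,-0.1,0],
    [-0.7,-0.1,0],
    [-0.7,-0.1,0],
    [-0.7,-0.1,0],
    [-0.7,-0.1,0],
  ],
  dr=[
    [0,0,0],
    [0,0,0],
    [0,0,0],
    [0,0,0],
    [0,0,0],
    [0,0,0],
    [0,0,0],
  ],
  grip=[1,1,1,1,1,1,1],
)

```text
time: 36.6
eef_pos: [0.475, -0.1472, 0.2335]
eef_rot: [[-0.061, 0.998, -0.002], [0.998, 0.061, 0.0], [0.0, -0.002, -1.0]]
ft_force: [-0.3, 0.3, 0.2]
opening: 0.0564
grasp_force: 64.1
```

```bash
python3 - <<'E'
from h import *
st();to([.4345,-.315,.205],3.6)
E
```

```text
36.6 [ 0.475  -0.1472  0.2335] 
 [[-0.061, 0.998, -0.002], [0.998, 0.061, 0.0], [0.0, -0.002, -1.0]] [-3.010e+01  2.140e+01  1.008e+02 -1.000e-01  5.790e+01 -3.360e+01] 0.0564 64.06530752778053 [-0.3  0.3  0.2]
dr options [[-0.0011, -0.0001, -0.0007], [-0.0002, 0.0017, 1.5701]]
dp [-0.66, -0.2025, 0.1143]
```

Call:
move_arm(
  dp=[
    [-0.66,-0.202,0],
    [-0.66,-0.202,0],
    [-0.66,-0.202,0],
    [-0.66,-0.202,0],
    [-0.66,-0.202,0],
    [-0.66,-0.202,0.05],
    [-0.66,-0.202,0.11],
    [-0.66,-0.202,0.11],
    [-0.66,-0.202,0.11],
    [-0.66,-0.202,0.11],
  ],
  dr=[
    [0,0,0],
    [0,0,0],
    [0,0,0],
    [0,0,0],
    [0,0,0],
    [0,0,0],
    [0,0,0],
    [0,0,0],
    [0,0,0],
    [0,0,0],
  ],
  grip=[1,1,1,1,1,1,1,1,1,1],
)

```text
time: 37.43
eef_pos: [0.4366, -0.314, 0.2076]
eef_rot: [[-0.065, 0.998, 0.0], [0.998, 0.065, -0.002], [-0.002, -0.0, -1.0]]
ft_force: [0.6, 0.2, -0.4]
opening: 0.0564
grasp_force: 64.1
```

```bash
python3 - <<'E'
from h import *
st();s=snap('wrist','w23')
R=readout.read_state();p=np.array(R['eef_pos'])
print('held',ring(s,p[:2],p[2]+.009,span=.008)[0]-p[:2])
to([.4345,-.315,.1550],3.6)
E
```

```text
37.4333 [ 0.4366 -0.314   0.2076] 
 [[-0.065, 0.998, 0.0], [0.998, 0.065, -0.002], [-0.002, -0.0, -1.0]] [-47.6  26.4  96.9  -0.1  56.6 -51.3] 0.0564 64.06440686434507 [ 0.6  0.2 -0.4]
held [0.00105895 0.00120601]
dr options [[0.0003, 0.0012, 0.0012], [-0.0019, 0.0005, -1.5696]]
dp [-0.0009, -0.0092, 0.2117]
```

Call:
move_arm(
  dp=[
    [0,-0.007,0.04],
    [0,-0.007,0.08],
    [0,-0.007,0.12],
    [0,-0.007,0.16],
    [0,-0.007,0.19],
    [0,-0.007,0.208],
    [0,-0.007,0.209],
    [0,-0.007,0.209],
    [0,-0.007,0.209],
    [0,-0.007,0.209],
    [0,-0.007,0.209],
    [0,-0.007,0],
    [0,-0.007,-0.15],
    [0,-0.007,-0.28],
    [0,-0.007,-0.28],
    [0,-0.007,-0.28],
    [0,-0.007,-0.28],
  ],
  dr=[
    [0,0,0],
    [0,0,0],
    [0,0,0],
    [0,0,0],
    [0,0,0],
    [0,0,0],
    [0,0,0],
    [0,0,0],
    [0,0,0],
    [0,0,0],
    [0,0,0],
    [0,0,0],
    [0,0,0],
    [0,0,0],
    [0,0,0],
    [0,0,0],
    [0,0,0],
  ],
  grip=[1,1,1,1,1,1,1,0.2,-0.2,-1,-1,-1,-1,-1,-1,-1,-1],
)

```text
time: 38.9
eef_pos: [0.4337, -0.3149, 0.2768]
eef_rot: [[-0.063, 0.998, -0.001], [0.998, 0.063, -0.001], [-0.001, -0.001, -1.0]]
ft_force: [0.1, -0.3, 0.3]
opening: 0.0855
grasp_force: 0.0
```

```bash
python3 - <<'E'
from h import *
st();s=snap('wrist','w24');t=snap('top','t24');c=snap('scene','s24')
print([(d,*ring(s,(.4351,-.313),.1613+d/1000,span=.008)) for d in(-3,0,3,6,9)])
print([(d,*ring(c,(.4351,-.315),.1613+d/1000,span=.008)) for d in(-3,0,3,6)])
a,b=load('top0')['img'],t['img']
D=cv2.absdiff(a,b).max(2)[150:260,180:345]; print('changed px near block/plate',(D>60).sum())
# lid: knob dark blob / flange
print('lid top', [round(float(x),3) for x in ray(t,235*.7,343*.7,.02)])
to([.46,-.07,.25],3.6)
E
```

```text
38.9 [ 0.4337 -0.3149  0.2768] 
 [[-0.063, 0.998, -0.001], [0.998, 0.063, -0.001], [-0.001, -0.001, -1.0]] [-47.9  21.2  92.7  -0.1  66.1 -51.5] 0.0855 0.0 [ 0.1 -0.3  0.3]
[(-3, array([ 0.4351, -0.3159]), np.float64(47.2)), (0, array([ 0.4349, -0.3148]), np.float64(60.0)), (3, array([ 0.4348, -0.3138]), np.float64(68.8)), (6, array([ 0.4347, -0.3128]), np.float64(71.2)), (9, array([ 0.4346, -0.312 ]), np.float64(68.1))]
[(-3, array([ 0.4364, -0.315 ]), np.float64(44.9)), (0, array([ 0.4342, -0.3157]), np.float64(47.2)), (3, array([ 0.4319, -0.3164]), np.float64(48.8)), (6, array([ 0.4297, -0.3172]), np.float64(49.4))]
changed px near block/plate 1687
lid top [0.448, 0.261, 0.02]
dr options [[-0.0013, -0.0007, 0.0002], [0.001, -0.0021, -1.5706]]
dp [0.9694, 0.1685, 0.1025]
```

Call:
move_arm(
  dp=[
    [0.97,0.17,0.05],
    [0.97,0.17,0.05],
    [0.97,0.17,0.05],
    [0.97,0.17,0.05],
    [0.97,0.17,0.05],
    [0.97,0.17,0.05],
    [0.97,0.17,0.05],
    [0.97,0.17,0.05],
  ],
  dr=[
    [0,0,0],
    [0,0,0],
    [0,0,0],
    [0,0,0],
    [0,0,0],
    [0,0,0],
    [0,0,0],
    [0,0,0],
  ],
  grip=[-1,-1,-1,-1,-1,-1,-1,-1],
)

```text
time: 39.72
eef_pos: [0.4604, -0.0685, 0.2631]
eef_rot: [[-0.068, 0.998, -0.003], [0.998, 0.068, -0.001], [-0.001, -0.003, -1.0]]
ft_force: [-0.7, -0.6, 0.4]
opening: 0.0852
grasp_force: 0.0
```

Call:
move_arm(
  dp=[
    [0.8,0.03,0],
    [0.8,0.03,0],
    [0.8,0.03,0],
    [0.8,0.03,0],
    [0.8,0.03,0],
    [0.8,0.03,0],
    [0.8,0.03,0],
  ],
  dr=[
    [0,0,0],
    [0,0,0],
    [0,0,0],
    [0,0,0],
    [0,0,0],
    [0,0,0],
    [0,0,0],
  ],
  grip=[-1,-1,-1,-1,-1,-1,-1],
)

```text
time: 40.3
eef_pos: [0.4562, 0.1295, 0.2633]
eef_rot: [[-0.066, 0.998, -0.001], [0.998, 0.066, -0.003], [-0.003, -0.001, -1.0]]
ft_force: [0.5, 0.2, -0.7]
opening: 0.0856
grasp_force: 0.0
```

```bash
python3 - <<'E'
from h import *
st();s=snap('wrist','w25')
print(proj(s,[.4555,.264,.027]),proj(s,[.461,.1234,.111]))
to([.4555,.2635,.12],3.6)
E
```

```text
40.3 [0.4562 0.1295 0.2633] 
 [[-0.066, 0.998, -0.001], [0.998, 0.066, -0.003], [-0.003, -0.001, -1.0]] [  2.4  17.2 101.8  -0.2  61.   -1.3] 0.0856 0.0 [ 0.5  0.2 -0.7]
[285.04901233  38.36415279] [281.18515779 213.65277752]
dr options [[-0.0004, 0.0014, 0.0004], [-0.0023, -0.0007, -1.5703]]
dp [0.5409, 0.0313, 0.5719]
```

Call:
move_arm(
  dp=[
    [0.54,0.031,0],
    [0.54,0.031,0],
    [0.54,0.031,0],
    [0.54,0.031,0],
    [0.54,0.031,0.2],
    [0.54,0.031,0.4],
    [0.54,0.031,0.57],
    [0.54,0.031,0.57],
    [0.54,0.031,0.57],
    [0.54,0.031,0.57],
  ],
  dr=[
    [0,0,0],
    [0,0,0],
    [0,0,0],
    [0,0,0],
    [0,0,0],
    [0,0,0],
    [0,0,0],
    [0,0,0],
    [0,0,0],
    [0,0,0],
  ],
  grip=[0,0,0,0,0,0,0,0,0,0],
)

```text
time: 41.18
eef_pos: [0.4558, 0.2622, 0.1203]
eef_rot: [[-0.061, 0.998, -0.002], [0.998, 0.061, -0.003], [-0.003, -0.003, -1.0]]
ft_force: [-0.6, -0.6, 0.3]
opening: 0.0431
grasp_force: 0.0
```

```bash
python3 - <<'E'
from h import *
st();s=snap('wrist','w26')
print(proj(s,[.4555,.2635,.027]))
to([.4555,.2635,.026],3.6)
a=s['img'][150:350,180:380,::-1];cv2.imwrite('pics/w26c.png',cv2.resize(a,(600,600),interpolation=cv2.INTER_CUBIC))
E
```

```text
41.1833 [0.4558 0.2622 0.1203] 
 [[-0.061, 0.998, -0.002], [0.998, 0.061, -0.003], [-0.003, -0.003, -1.0]] [ 17.8  33.6 102.4  -0.2  44.2  14.5] 0.0431 0.0 [-0.6 -0.6  0.3]
[275.07850747 227.78186569]
dr options [[0.0004, 0.001, -0.0009], [0.0016, -0.0007, 1.5699]]
dp [0.0035, -0.0053, 0.3825]
```

View pics/w26c.png

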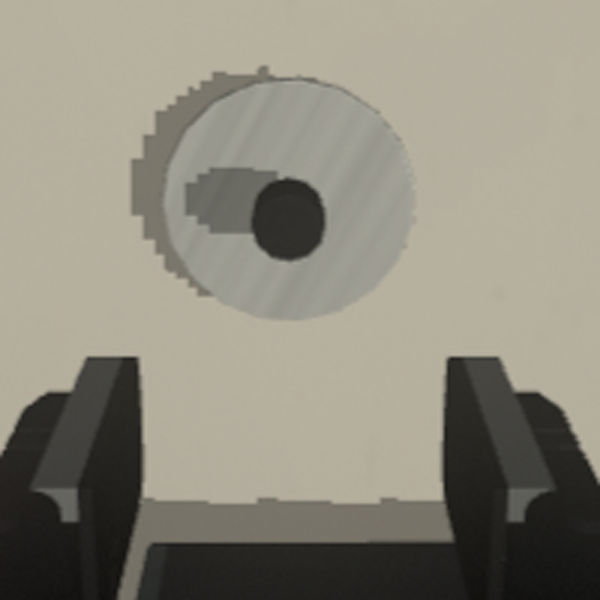

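The lid's knob top is at about (276,225) and its flange centre at (276,216) in the full image, lying between the pads' columns.

```bash
python3 - <<'E'
from h import *
s=load('w26');print(ray(s,276.3,224.7,.027),ray(s,276.3,216.3,.009))
to([.456,.265,.0265],3.6)
E
```

```text
[0.45615124 0.26560408 0.027     ] [0.45604457 0.26580317 0.009     ]
dr options [[0.0004, 0.001, -0.0009], [0.0016, -0.0007, 1.5699]]
dp [0.0093, -0.003, 0.3805]
```

Call:
move_arm(
  dp=[
    [0.011,-0.003,0.1],
    [0.011,-0.003,0.2],
    [0.011,-0.003,0.28],
    [0.011,-0.003,0.34],
    [0.011,-0.003,0.38],
    [0.011,-0.003,0.38],
    [0.011,-0.003,0.38],
    [0.011,-0.003,0.38],
    [0.011,-0.003,0.38],
    [0.011,-0.003,0.38],
    [0.011,-0.003,0.38],
    [0.011,-0.003,0.38],
  ],
  dr=[
    [0,0,0],
    [0,0,0],
    [0,0,0],
    [0,0,0],
    [0,0,0],
    [0,0,0],
    [0,0,0],
    [0,0,0],
    [0,0,0],
    [0,0,0],
    [0,0,0],
    [0,0,0],
  ],
  grip=[0,0,0,0,0,0,0.3,0.6,1,1,1,1],
)

```text
time: 42.23
eef_pos: [0.4556, 0.267, 0.0278]
eef_rot: [[-0.064, 0.998, 0.003], [0.998, 0.064, -0.001], [-0.001, 0.003, -1.0]]
ft_force: [0.1, -1.1, 7.1]
opening: 0.0131
grasp_force: 58.6
```

```bash
python3 - <<'E'
from h import *
st();to([.456,.265,.245],3.6)
E
```

```text
42.2333 [0.4556 0.267  0.0278] 
 [[-0.064, 0.998, 0.003], [0.998, 0.064, -0.001], [-0.001, 0.003, -1.0]] [ 18.3  43.2 104.5  -0.2  32.1  14.9] 0.0131 58.61311733722687 [ 0.1 -1.1  7.1]
dr options [[0.0017, 0.0007, 0.0004], [-0.0011, 0.0027, -1.5704]]
dp [-0.0093, 0.0039, -0.8687]
```

Call:
move_arm(
  dp=[
    [0,0,-0.1],
    [0,0,-0.25],
    [0,0,-0.4],
    [0,0,-0.55],
    [0,0,-0.7],
    [0,0,-0.87],
    [-0.1,0,-0.87],
    [-0.25,0,-0.87],
    [-0.4,0,-0.87],
    [-0.55,0,-0.87],
    [-0.7,0,-0.87],
    [-0.85,0,-0.87],
    [-1,0,-0.87],
    [-1,0,-0.87],
    [-1,0,-0.87],
  ],
  dr=[
    [0,0,0],
    [0,0,0],
    [0,0,0],
    [0,0,0],
    [0,0,0],
    [0,0,0],
    [0,0,0],
    [0,0,0],
    [0,0,0],
    [0,0,0],
    [0,0,0],
    [0,0,0],
    [0,0,0],
    [0,0,0],
    [0,0,0],
  ],
  grip=[1,1,1,1,1,1,1,1,1,1,1,1,1,1,1],
)

```text
time: 43.48
eef_pos: [0.4703, 0.0159, 0.2447]
eef_rot: [[-0.059, 0.998, 0.001], [0.998, 0.059, -0.002], [-0.002, 0.001, -1.0]]
ft_force: [-0.3, 0.3, -0.9]
opening: 0.0132
grasp_force: 58.6
```

Call:
move_arm(
  dp=[
    [-0.1,-0.02,0],
    [-0.25,-0.05,0],
    [-0.4,-0.08,0],
    [-0.55,-0.1,0],
    [-0.7,-0.1,0],
    [-0.8,-0.1,0],
    [-0.8,-0.1,0],
    [-0.8,-0.1,0],
  ],
  dr=[
    [0,0,0],
    [0,0,0],
    [0,0,0],
    [0,0,0],
    [0,0,0],
    [0,0,0],
    [0,0,0],
    [0,0,0],
  ],
  grip=[1,1,1,1,1,1,1,1],
)

```text
time: 44.15
eef_pos: [0.4581, -0.1832, 0.2446]
eef_rot: [[-0.062, 0.998, 0.0], [0.998, 0.062, -0.001], [-0.001, 0.0, -1.0]]
ft_force: [-0.9, 1.0, -0.7]
opening: 0.0132
grasp_force: 58.7
```

```bash
python3 - <<'E'
from h import *
st();to([.4345,-.3135,.24],3.6)
E
```

```text
44.15 [ 0.4581 -0.1832  0.2446] 
 [[-0.062, 0.998, 0.0], [0.998, 0.062, -0.001], [-0.001, 0.0, -1.0]] [-3.480e+01  2.020e+01  1.007e+02 -1.000e-01  5.910e+01 -3.830e+01] 0.0132 58.658475279808044 [-0.9  1.  -0.7]
dr options [[0.0001, 0.0007, -0.0002], [0.001, -0.0001, 1.5706]]
dp [-0.5141, -0.1268, 0.0192]
```

Call:
move_arm(
  dp=[
    [-0.15,-0.04,0],
    [-0.3,-0.08,0],
    [-0.42,-0.11,0],
    [-0.514,-0.127,0],
    [-0.514,-0.127,0],
    [-0.514,-0.127,0.08],
    [-0.514,-0.127,0.15],
    [-0.514,-0.127,0.15],
    [-0.514,-0.127,0.15],
    [-0.514,-0.127,0.15],
  ],
  dr=[
    [0,0,0],
    [0,0,0],
    [0,0,0],
    [0,0,0],
    [0,0,0],
    [0,0,0],
    [0,0,0],
    [0,0,0],
    [0,0,0],
    [0,0,0],
  ],
  grip=[1,1,1,1,1,1,1,1,1,1],
)

```text
time: 44.98
eef_pos: [0.4351, -0.3124, 0.208]
eef_rot: [[-0.065, 0.998, 0.001], [0.998, 0.065, -0.002], [-0.002, 0.0, -1.0]]
ft_force: [0.6, -0.2, -0.8]
opening: 0.0134
grasp_force: 58.7
```

```bash
python3 - <<'E'
from h import *
st();to([.4345,-.313,.184],3.6)
E
```

```text
44.9833 [ 0.4351 -0.3124  0.208 ] 
 [[-0.065, 0.998, 0.001], [0.998, 0.065, -0.002], [-0.002, 0.0, -1.0]] [-47.6  26.2  97.2  -0.1  56.5 -51.3] 0.0134 58.67719888687134 [ 0.6 -0.2 -0.8]
dr options [[0.0002, 0.001, 0.0013], [-0.0016, 0.0003, -1.5695]]
dp [-0.002, -0.0026, 0.096]
```

Call:
move_arm(
  dp=[
    [-0.002,-0.002,0.03],
    [-0.002,-0.002,0.055],
    [-0.002,-0.002,0.07],
    [-0.002,-0.002,0.08],
    [-0.002,-0.002,0.09],
    [-0.002,-0.002,0.096],
    [-0.002,-0.002,0.097],
    [-0.002,-0.002,0.097],
  ],
  dr=[
    [0,0,0],
    [0,0,0],
    [0,0,0],
    [0,0,0],
    [0,0,0],
    [0,0,0],
    [0,0,0],
    [0,0,0],
  ],
  grip=[1,1,1,1,1,1,1,1],
)

```text
time: 45.65
eef_pos: [0.4343, -0.3151, 0.184]
eef_rot: [[-0.063, 0.998, 0.001], [0.998, 0.063, -0.004], [-0.004, 0.001, -1.0]]
ft_force: [-1.3, 0.2, 5.5]
opening: 0.0129
grasp_force: 59.2
```

Call:
move_arm(
  dp=[
    [0,0,0],
    [0,0,0],
    [0,0,0],
    [0,0,0],
    [0,0,-0.1],
    [0,0,-0.25],
    [0,0,-0.4],
    [0,0,-0.4],
    [0,0,-0.4],
    [0,0,-0.4],
  ],
  dr=[
    [0,0,0],
    [0,0,0],
    [0,0,0],
    [0,0,0],
    [0,0,0],
    [0,0,0],
    [0,0,0],
    [0,0,0],
    [0,0,0],
    [0,0,0],
  ],
  grip=[0.6,0.2,0,0,0,0,0,0,0,0],
)

```text
time: 46.48
eef_pos: [0.4335, -0.3138, 0.2827]
eef_rot: [[-0.063, 0.998, -0.0], [0.998, 0.063, -0.001], [-0.001, -0.0, -1.0]]
ft_force: [-0.3, 0.4, -1.1]
opening: 0.0424
grasp_force: 0.0
```

```bash
python3 - <<'E'
from h import *
st();c=snap('scene','s30');w=snap('wrist','w30')
u,v=proj(c,[.435,-.314,.11]).astype(int)
A=cv2.resize(c['img'][v-75:v+75,u-65:u+65],(400,462)); B=cv2.resize(w['img'][100:420,150:410],(375,462))
cv2.imwrite('pics/f.png',np.hstack([A,B])[:,:,::-1])
u,v=proj(c,[.461,.1234,.09]).astype(int);print(u,v)
E
```

```text
46.4833 [ 0.4335 -0.3138  0.2827] 
 [[-0.063, 0.998, -0.0], [0.998, 0.063, -0.001], [-0.001, -0.0, -1.0]] [-47.8  20.7  92.4  -0.1  66.8 -51.4] 0.0424 0.0 [-0.3  0.4 -1.1]
197 196
```

View pics/f.png

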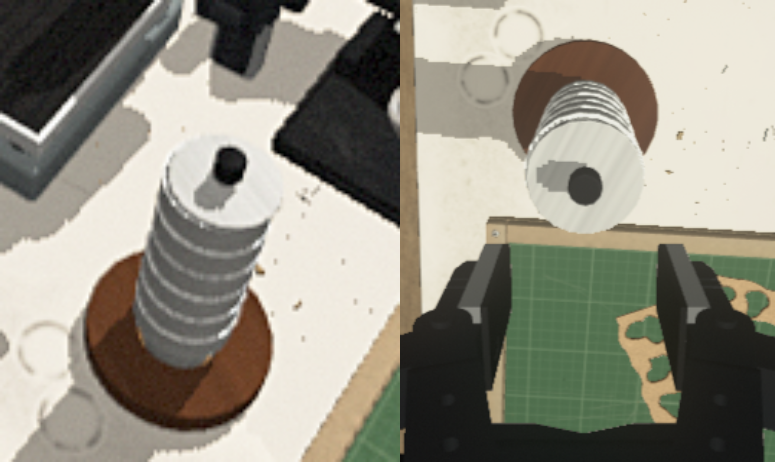

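The stack is straight with six even collars, and the lid lies flat on top with its knob at (230,165) in the left crop. The gripper is clear, so I'm handing in.

```bash
python3 -c "
from rig import robot; print(robot.finish_job())"
```

```text
the job is handed in; nothing more can be done
None
```

I handed in the job: the isolator is turned off and locked with the pin, all five cups from the table are nested on cup_0 with the steel lid on top, and I never touched either bottle. No verdict came back, but my last pictures show the pin home and the stack straight.

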